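# Shuffle the spice tins and park the pepper mill

### The job

The wooden spice organiser has room for two tins in front and two at the back under its shelf, and one place is empty. Slide the tins along one at a time, without lifting them off the organiser's floor, until the tin with the bar handle is in front and both knob tins are at the back under the shelf; then lift the pepper mill over the lip and stand it upright on the organiser's floor in the free front place. Do not knock over or shift the salt shaker and timer on the shelf, nor the mug beside it.

Things in the scene. Friction and masses are not known exactly. Their poses are not given: they have to be found in the camera images.
- organiser: Fixed light wooden organiser. Origin on the worktop under the centre of its square well; x to the back, y left. Well 152 x 152 mm inside, floor 10 mm above the worktop, no dividers: its four places are the quarters, centres at x, y = +-38 mm. An 8 mm thick lip at front, left and right rises to 38 mm above the worktop. Inner face of the upright back panel at x = 76 mm.
- shelf_edge (a point): Middle of the lower front edge of the organiser's shelf, 226 mm above the worktop, 8 mm in front of the well's centre. The shelf is 14 mm thick, 168 mm wide, reaches to the back panel; a rail on its front edge rises to 249 mm. Open at the sides. Lean the tool 35 to 45 degrees, fingertips forward, to reach under it. Two thin brackets near the back, 70 mm either side, above 181 mm.
- bar_tin_mid (a point): White square spice tin, fixed wooden lid, bar handle. 70 x 70 mm, 45 mm high to the lid's top; point on its axis, 40 mm above its underside. The bar is 58 mm long along the tin's x (front to back), 16 mm wide, 66 to 80 mm above the underside, on two posts 14 mm wide. About 0.25 kg, slides easily. At a back place at the start; yaw nearly the organiser's.
- knob_tin_a_mid (a point): The same tin but with a round wooden knob of 26 mm diameter (60 to 80 mm above the underside, on a neck of 18 mm diameter) at the lid's centre in place of the bar. Point on its centre axis, 40 mm above its underside. Stands at the back at the start. About 0.25 kg; smooth underside, slides easily on the waxed floor.
- knob_tin_b_mid (a point): Second tin with a round knob, alike in all sizes to the other; point on its centre axis, 40 mm above its underside. Stands in the front right place at the start, so that the front left place is empty.
- mill_mid (a point): Brown wooden pepper mill, 170 mm tall, 58 mm across at its foot, standing upright on the worktop to the right of the organiser; point on its axis, 85 mm above its underside. Grips like a smooth cone: 58 mm across at the foot, narrowing to 52 mm at 80 mm and 48 mm at 120 mm above the underside; the round head above does not turn. About 0.18 kg.
- shaker_mid (a point): Salt shaker, 44 mm across, 90 mm tall, standing loose on the organiser's shelf; point half-way up. Leave alone.
- timer_mid (a point): White kitchen timer, 71 mm across, 58 mm tall, standing loose on the organiser's shelf; point half-way up. Leave alone.
- cup_mid (a point): White mug, 78 mm across plus handle, 101 mm tall, standing on the worktop to the left of the organiser, nearer the robot; point half-way up. Leave alone.
There are look-alikes about, which are no part of the job. What is shaped like the part that bears bar_tin_mid but blue or turquoise is not meant.

How it is judged (in metres and radians):
On the way, in this order (a step that is already met when the one before it is completed fails the run):
1. the tin with the bar handle has been slid to the front (x of bar_tin_mid in the frame of organiser below -0.02 m), for 0.2 s.
2. both knob tins are at the back under the shelf (x of each of knob_tin_a_mid, knob_tin_b_mid in the frame of organiser above 0.02 m and x of bar_tin_mid in the frame of organiser below -0.02 m), for 0.2 s.
3. the mill stands on the organiser's floor in the free front place (x of mill_mid in the frame of organiser between -0.06 and 0 m and y of mill_mid in the frame of organiser between -0.06 and 0.06 m and z of mill_mid in the frame of organiser between 0.088 and 0.101 m and angle between mill_mid's own z axis and vertical below 0.1 rad), for 0.2 s.
At the end, for the whole second after the job is handed in: Bar tin in the front row and both knob tins in the back row (centres at least 20 mm in front of or behind the middle line of the well); the mill stands at rest on the floor of the organiser in the other front place, upright within 0.1 rad, underside within 6 mm of the floor (all of step 2 and all of step 3 and linear speed of mill below 0.03 m/s); the robot touches nothing.
It fails at once if a tin is lifted more than 15 mm off the organiser's floor, or tipped by more than 0.35 rad (z of any of bar_tin_mid, knob_tin_a_mid, knob_tin_b_mid in the frame of organiser above 0.065 m or angle between any of bar_tin_mid, knob_tin_a_mid, knob_tin_b_mid's own z axis and vertical above 0.35 rad).
It fails at once if the shaker, the timer or the mug is shifted more than 30 mm or knocked over (distance of any of shaker_mid, timer_mid, cup_mid from where it was at the start of the episode above 0.03 m or angle between any of shaker_mid, timer_mid, cup_mid's own z axis and vertical above 0.5 rad).
It also fails if it takes over 72 s, if anything falls off the work surface, if the arm or the gripper's body presses on something with over 40 N, if the wrist force passes 120 N, or if a joint passes its speed limit or range.

### The arm

A 6-joint arm with a two-finger parallel gripper is mounted at the origin on a cart in front of the work surface, level with it; the furniture and walls round the work are solid. World frame = base frame: x ahead of the robot, y to its left, z up, the work surface at z = 0. Lengths are in m, angles in degrees, forces in N, time in s.
With the tool pointing down it reaches from about 0.375 to 0.9 m from the base axis. Payload 3.1 kg.
Tool frame: the origin (TCP) lies at the centre of the arm's flange, where the gripper is bolted on; the fingertips stand 182 mm ahead of it and the grasp point (between the pads) lies bot.grip_point_offset ahead of it (bot.grip_point_offset is the distance from the TCP to the grasp point, in m); x points along the fingers, z is the direction in which the jaws open and shut, and the axes are right-handed (so a half turn about x gives the same grasp; the last joint's range is limited). The gripper opens to 87 mm and grips with 3 to 60 N. Pads are 19 mm wide; open, the fingers measure 117 mm over their backs; the gripper's body (75 mm by 190 mm) begins 51 mm behind the grasp point.
Start: joints at [55.606, 30.224, 82.088, -0, 67.689, -10.227], TCP at [0.256, 0.57, 0.405] pointing down, gripper open.
Joint ranges: [-176.69, 176.69], [-43.24, 126.21], [12.49, 139.97], [-82, 262], [0, 151.66], [-163.58, 163.58]. Speed limits (degrees/s): [159.86, 159.86, 180, 180, 180, 180].

### API

Orientations are given as a 3x3 rotation matrix whose columns are the frame's x, y, z axes.
In Python, from rig import bot gives the robot as it stands.
- The arm moves only by the tool step_arm, never from a script. Its argument "motion" is a list that holds one entry, the list of rows, each a list of 7 numbers: the turn, a rotation vector about the world's x, y, z in degrees, then the shift along the world's x, y, z in mm, then the finger opening in mm, from 0 to 87. A call has 1 to 12 rows; each row is the pose to reach, as a shift and turn from the pose commanded when the call began; what a row does not reach only later rows make up. A row lasts 1/12 s, in which the tool goes at most 41.7 mm and 7.16 degrees, less where a joint would pass 70% of its speed; a pose out of reach is approached as far as the arm can. A call with a gripper value outside its range is refused whole. The fingers move at their own pace and stop on an object; the grip force is fixed at half the most. Time passes only in rows, so rows that repeat a pose let the fingers close. It gives the time, the measured TCP pose, the force and the opening at its end, in the units of the state.
- bot.read_state(): the state, without advancing time (a new reading comes with each control period).
- bot.capture(name): name is "scene" or "top"; returns a dict with "frame" (420x560x3 uint8, red, green, blue), "range_z" (420x560 float32, m along the optical axis (not along the pixel's ray), 0 where there is no reading), "fx", "fy", "cx", "cy" (pixels), "cam_to_world" (4x4, takes a point from camera to world coordinates). Camera axes: x right, y down, z forward; pixel columns grow to the right and rows downward; lengths in m; the calibration is good to about 2 mm. A picture is of the moment at which its call begins.
- bot.hand_in(): hands the job in, once; it reports no verdict.
The state is a dict: "time_s": time; "joint_positions": joint angles; "qvel": joint speeds; "tau": joint torques, N m; "position": TCP position; "tcp_rot": TCP orientation; "force": force on the tool from outside, world axes, zero at the start; "moment": the same for the moment, N m; "opening": opening from 0.0 (shut) to 1.0 (fully open).
Only numpy, scipy, OpenCV 4.12 (cv2) and the standard library are available. Lean on these libraries where they do the work, as an engineer would, in place of code of your own. Each camera call takes 0.05 s, during which the arm holds its last target.

## Working session

There is one attempt and no reset: what is moved stays moved. The work goes in short steps, Python scripts to look and compute and a tool call to move; the robot and the scene stay as the last step left them, time stands still between calls to the robot, and variables do not carry over. Pictures are saved under pics/ and viewed, and the job is handed in when it is done.

Besides the shell and the picture viewer there is one more tool, called after "Request:" by a JSON object that holds its "api" and its "payload". step_arm: Moves the arm, as the interface text tells. Its arguments: {"type":"object","properties":{"motion":{"type":"array"}},"required":["motion"]}

```bash
ls; mkdir -p pics; python3 - <<'E'
from rig import bot
import cv2,numpy as np
print(bot.grip_point_offset, bot.read_state())
for n in("scene","top"):
    c=bot.capture(n); cv2.imwrite(f"pics/{n}0.png",c["frame"][:,:,::-1]); np.savez(f"{n}0.npz",**c)
    print(n,c["fx"],c["fy"],c["cx"],c["cy"],c["cam_to_world"])
E
```

```text
pics
0.1635 {'time_s': 0.0, 'joint_positions': array([ 5.56044635e+01,  3.02775342e+01,  8.21579624e+01, -1.96073847e-03,
        6.76877076e+01, -1.02268618e+01]), 'qvel': array([ 0.07548203,  0.04532045, -0.04376215, -0.06182884, -0.00881248,
       -0.05256496]), 'tau': array([ 9.05679644e-05, -4.40043283e+01, -1.76596534e+01,  6.32844167e-02,
        5.84064180e-02, -1.71721636e-04]), 'position': array([0.25565913, 0.56993025, 0.40377781]), 'tcp_rot': array([[-1.18859703e-03, -9.12349221e-01,  4.09411145e-01],
       [-1.79223583e-03,  4.09412720e-01,  9.12347529e-01],
       [-9.99997688e-01,  3.50652246e-04, -2.12177170e-03]]), 'force': array([ 0.32466962, -0.59394882, -0.01388741]), 'moment': array([-0.03844813, -0.00395766, -0.00639953]), 'opening': 0.9971891523428631}
scene 467.95169700518636 467.95169700518636 281.03944703617503 202.83383783952203 [[ 0.60357735 -0.39266662  0.69390727 -0.34406805]
 [-0.79730127 -0.29480144  0.52669041 -0.66252741]
 [-0.00224888 -0.87115155 -0.49100907  0.7886094 ]
 [ 0.          0.          0.          1.        ]]
top 469.66404074775573 469.66404074775573 285.79165952062993 209.2844253143288 [[ 0.01060392 -0.99463499  0.10290187  0.40963499]
 [-0.99993671 -0.01093441 -0.00264817 -0.01859671]
 [ 0.00375913 -0.10286728 -0.99468799  1.34893697]
 [ 0.          0.          0.          1.        ]]
```

View pics/scene0.png

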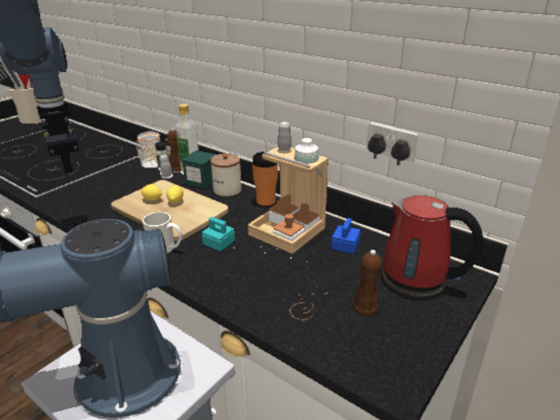

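View pics/top0.png

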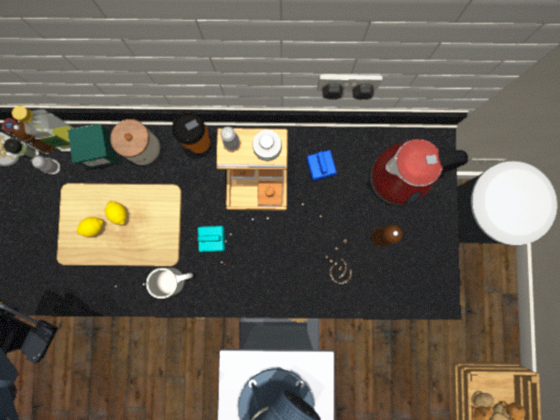

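The scene view shows the organiser at about (288,200), the mill at (367,282), the mug at (158,232), and turquoise and blue decoy tins at (219,234) and (346,236). I'll enlarge the organiser in both views.

```bash
python3 - <<'E'
import cv2
a=cv2.imread("pics/scene0.png")[115:255,235:375]; b=cv2.imread("pics/top0.png")[120:220,205:305]
a=cv2.resize(a,(400,400),interpolation=2); b=cv2.resize(b,(400,400),interpolation=2)
cv2.imwrite("pics/crop0.png",cv2.hconcat([a,b]))
E
```

```text
(no output)
```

View pics/crop0.png

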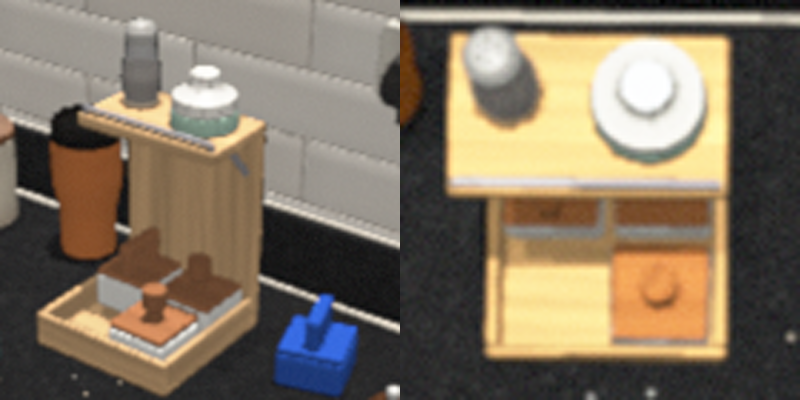

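The crops show the bar tin (white sides, brown lid, bar) at back left, crop (140,255), knob tin a at back right (200,265), and knob tin b at front right (155,310). The front left place is empty. The blue tin at (315,345) and the turquoise one are decoys. Now I'll measure.

```bash
cat > h.py <<'E'
import numpy as np,cv2
def load(n): return np.load(f"{n}.npz")
def ray(c,u,v):
    T=c["cam_to_world"]; d=np.array([(u-c["cx"])/c["fx"],(v-c["cy"])/c["fy"],1.]); return T[:3,3],T[:3,:3]@d
def onz(c,u,v,z):
    o,d=ray(c,u,v); return o+d*(z-o[2])/d[2]
def cloud(c):
    h,w=c["range_z"].shape; v,u=np.mgrid[:h,:w]; z=c["range_z"]
    P=np.stack([(u-c["cx"])/c["fx"]*z,(v-c["cy"])/c["fy"]*z,z],-1)
    T=c["cam_to_world"]; W=P@T[:3,:3].T+T[:3,3]; W[z==0]=np.nan; return W
E
python3 - <<'E'
from h import *
W=cloud(load("top0")); S=cloud(load("scene0"))
np.set_printoptions(precision=3,suppress=True)
for nm,(u,v) in dict(mill=(393,234),mug=(162,283),cup=(190,130),knobb=(269,191),shelf=(250,155),timer=(266,143),shaker=(229,138),floor=(242,200),ttin=(210,239),blue=(321,165),kettle=(405,175)).items(): print(nm,W[v,u])
# lip top: points z 33..43 near the organiser
reg=np.zeros(W.shape[:2],bool); reg[185:215,220:295]=1
for lo,hi,nm in ((.033,.043,"lip"),(.005,.015,"floor"),(.05,.06,"lid"),(.082,.095,"knob")):
    m=reg&(W[...,2]>lo)&(W[...,2]<hi); P=W[m]; print(nm,m.sum(),P.min(0),P.max(0),cv2.minAreaRect(P[:,:2].astype(np.float32)*1000))
reg[:]=0; reg[120:175,210:295]=1
m=reg&(W[...,2]>.23)&(W[...,2]<.255);P=W[m];print("shelf",cv2.minAreaRect(P[:,:2].astype(np.float32)*1000),np.median(P[:,2]))
# objects taller slices
def sl(W,b,lo,hi):
    m=(W[...,2]>lo)&(W[...,2]<hi)&(W[...,0]>b[0])&(W[...,0]<b[1])&(W[...,1]>b[2])&(W[...,1]<b[3]);P=W[m];return m.sum(),(P.min(0),P.max(0)) if m.any() else None
for nm in("mill","mug","cup"):
    pass
print("mill scene",[sl(S,(.2,.45,-.4,-.2),a,a+.02) for a in (.005,.04,.08,.12,.15)])
print("mill top",[sl(W,(.2,.45,-.4,-.2),a,a+.02) for a in (.08,.12,.15)])
print("mug",[sl(W,(.1,.3,.15,.4),a,a+.03) for a in (.05,.08)])
print("cup",[sl(W,(.5,.7,.12,.3),a,a+.03) for a in (.05,.09,.12,.15)])
E
```

```text
mill [ 0.472 -0.292  0.167]
mug [0.336 0.324 0.011]
cup [0.736 0.228 0.161]
knobb [0.589 0.024 0.092]
shelf [0.655 0.066 0.239]
timer [0.67  0.025 0.298]
shaker [0.674 0.107 0.326]
floor [0.574 0.104 0.01 ]
ttin [0.458 0.182 0.076]
blue [ 0.664 -0.117  0.08 ]
kettle [ 0.612 -0.309  0.229]
lip 300 [ 0.545 -0.02   0.033] [0.614 0.147 0.043] ((579.3599853515625, 63.70859909057617), (68.67615509033203, 166.6026611328125), 0.4604930281639099)
floor 609 [ 0.533 -0.046  0.005] [0.619 0.168 0.015] ((576.6029052734375, 60.8526611328125), (83.97138214111328, 213.4654998779297), 1.2294996976852417)
lid 378 [ 0.557 -0.009  0.05 ] [0.612 0.058 0.06 ] ((584.4537963867188, 25.10007095336914), (54.18151092529297, 66.82579040527344), 0.6184607744216919)
knob 70 [0.578 0.013 0.082] [0.603 0.035 0.095] ((590.4581298828125, 24.056612014770508), (25.139684677124023, 21.692787170410156), 0.9716038107872009)
shelf ((670.4510498046875, 63.189300537109375), (99.58270263671875, 167.43011474609375), 0.6170954704284668) 0.24039712542720826
mill scene [(np.int64(397), (array([ 0.244, -0.4  ,  0.005]), array([ 0.45 , -0.2  ,  0.025]))), (np.int64(18), (array([ 0.446, -0.306,  0.041]), array([ 0.45 , -0.292,  0.059]))), (np.int64(0), None), (np.int64(0), None), (np.int64(0), None)]
mill top [(np.int64(0), None), (np.int64(0), None), (np.int64(0), None)]
mug [(np.int64(0), None), (np.int64(0), None)]
cup [(np.int64(32), (array([0.635, 0.12 , 0.051]), array([0.652, 0.132, 0.06 ]))), (np.int64(0), None), (np.int64(0), None), (np.int64(0), None)]
```

```bash
python3 - <<'E'
import cv2
a=cv2.imread("pics/scene0.png")[240:325,335:405]; b=cv2.imread("pics/top0.png")[210:260,360:420]
cv2.imwrite("pics/crop1.png",cv2.hconcat([cv2.resize(a,(400,486),interpolation=2),cv2.resize(b,(400,486),interpolation=2)]))
E
```

```text
(no output)
```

View pics/crop1.png

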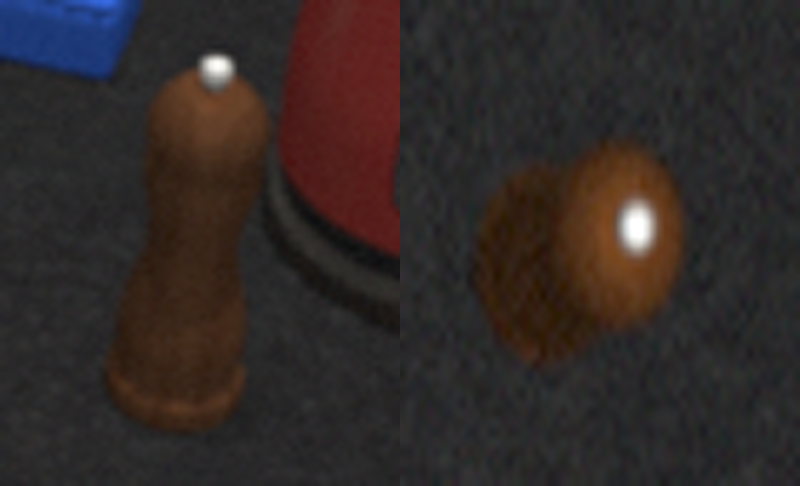

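```bash
python3 - <<'E'
from h import *
np.set_printoptions(precision=3,suppress=True)
t=load("top0");s=load("scene0");W=cloud(t); S=cloud(s)
def sl(W,b,lo,hi):
    m=(W[...,2]>lo)&(W[...,2]<hi)&(W[...,0]>b[0])&(W[...,0]<b[1])&(W[...,1]>b[2])&(W[...,1]<b[3]);P=W[m]
    if m.any():
        vu=np.argwhere(m); print(lo,m.sum(),P.min(0),P.max(0),P.mean(0),"px",vu.mean(0)[::-1])
    else: print(lo,None)
print("mill");[sl(S,(.4,.55,-.36,-.2),a,a+.02) for a in (.02,.04,.06,.08,.1,.12,.14,.16)];[sl(W,(.4,.55,-.36,-.2),a,a+.02) for a in (.1,.12,.14,.16)]
print("mug");[sl(W,(.2,.45,.15,.4),a,a+.03) for a in (.05,.08)];[sl(S,(.2,.45,.15,.4),a,a+.03) for a in (.05,.08)]
print("cup");[sl(W,(.65,.9,.16,.35),a,a+.03) for a in (.05,.09,.12,.15)]
print("back tins");[sl(S,(.62,.71,-.02,.15),a,b) for a,b in((.05,.06),(.08,.096))]
print("shaker/timer");[sl(W,(.6,.75,.075,.2),.255,.4)];sl(W,(.6,.75,-.1,.07),.255,.4)
# knob tops in scene view
P=S[(S[...,2]>.075)&(S[...,2]<.098)&(S[...,0]>.55)&(S[...,0]<.705)&(S[...,1]>-.02)&(S[...,1]<.15)]
for lo,hi in((-.02,.063),(.063,.15)):
  q=P[(P[:,1]>lo)&(P[:,1]<hi)&(P[:,0]>.62)];print("back handle",len(q),q.min(0),q.max(0))
E
```

```text
mill
0.02 133 [ 0.445 -0.326  0.02 ] [ 0.48  -0.281  0.04 ] [ 0.455 -0.308  0.03 ] px [365.609 304.669]
0.04 174 [ 0.446 -0.327  0.04 ] [ 0.487 -0.276  0.06 ] [ 0.458 -0.307  0.05 ] px [366.483 297.379]
0.06 155 [ 0.45  -0.322  0.06 ] [ 0.487 -0.278  0.08 ] [ 0.461 -0.305  0.069] px [367.245 290.   ]
0.08 107 [ 0.454 -0.319  0.08 ] [ 0.479 -0.284  0.1  ] [ 0.463 -0.305  0.089] px [368.215 282.916]
0.1 106 [ 0.451 -0.325  0.1  ] [ 0.48 -0.28  0.12] [ 0.46  -0.307  0.111] px [369.509 276.575]
0.12 142 [ 0.451 -0.325  0.12 ] [ 0.486 -0.28   0.14 ] [ 0.459 -0.307  0.129] px [370.085 270.268]
0.14 238 [ 0.449 -0.326  0.14 ] [ 0.491 -0.276  0.16 ] [ 0.465 -0.306  0.151] px [371.66  261.109]
0.16 57 [ 0.463 -0.316  0.16 ] [ 0.488 -0.288  0.174] [ 0.473 -0.302  0.164] px [372.088 254.053]
0.1 12 [ 0.451 -0.29   0.112] [ 0.48  -0.272  0.12 ] [ 0.464 -0.278  0.117] px [383.333 238.167]
0.12 22 [ 0.451 -0.289  0.12 ] [ 0.492 -0.271  0.14 ] [ 0.47  -0.277  0.127] px [383.545 235.5  ]
0.14 247 [ 0.45  -0.319  0.14 ] [ 0.497 -0.272  0.16 ] [ 0.473 -0.293  0.151] px [391.83  233.931]
0.16 40 [ 0.46
[... 613 characters left out ...]
 [186.34  113.679]
0.12 364 [0.7   0.161 0.12 ] [0.822 0.35  0.15 ] [0.793 0.246 0.135] px [185.791 111.648]
0.15 1149 [0.701 0.16  0.15 ] [0.822 0.35  0.18 ] [0.761 0.239 0.164] px [185.896 120.293]
back tins
0.05 419 [ 0.62  -0.017  0.05 ] [0.71 0.13 0.06] [0.665 0.045 0.057] px [296.36  213.539]
0.08 233 [ 0.638 -0.019  0.08 ] [0.71  0.134 0.096] [0.683 0.059 0.089] px [296.03  200.742]
shaker/timer
0.255 357 [0.661 0.09  0.255] [0.701 0.132 0.332] [0.677 0.108 0.306] px [229.294 138.501]
0.255 688 [ 0.641 -0.009  0.255] [0.708 0.06  0.303] [0.67  0.025 0.28 ] px [266.368 144.725]
back handle 71 [0.659 0.005 0.076] [0.703 0.047 0.096]
back handle 99 [0.638 0.087 0.075] [0.701 0.106 0.096]
```

```bash
python3 - <<'E'
from h import *
from rig import bot
from scipy.spatial.transform import Rotation as R
s=bot.read_state();t=np.radians(40)
x=np.array([np.sin(t),0,-np.cos(t)]);z=np.array([0,1,0.]);T=np.stack([x,np.cross(z,x),z],1)
print(R.from_matrix(T@s["tcp_rot"].T).as_rotvec(degrees=True))
g=np.array([.560,.098,.2]);tcp=g-.1635*x;print(tcp,(tcp-s["position"])*1000)
# scene knob a / bar refine: reddish-brown top masks near z~.09
c=load("scene0");S=cloud(c);a=c["frame"]
import cv2
# lid top points z~.055 fit rectangle per back tin
for lo,hi,n in((-.02,.061,"a"),(.064,.14,"bar")):
    m=(np.abs(S[...,2]-.055)<.004)&(S[...,0]>.625)&(S[...,0]<.70)&(S[...,1]>lo)&(S[...,1]<hi)
    print(n,m.sum(),cv2.minAreaRect((S[m][:,:2]*1000).astype(np.float32)))
    m=(S[...,2]>.078)&(S[...,2]<.094)&(S[...,0]>.625)&(S[...,0]<.698)&(S[...,1]>lo)&(S[...,1]<hi)
    q=S[m];print(np.round(q[q[:,0].argsort()][::4]*1000).astype(int).tolist()[:25])
E
```

```text
[ -8.32988734 -39.43948534  23.20886501]
[0.45490423 0.098      0.32524827] [ 199.25425864 -471.9679076   -78.6043793 ]
a 153 ((659.3458251953125, 18.229896545410156), (73.21092987060547, 76.49813842773438), 8.54947566986084)
[[659, 13, 94], [659, 20, 84], [661, 14, 79], [662, 26, 92], [662, 15, 81], [663, 27, 80], [664, 24, 91], [665, 6, 93], [666, 25, 93], [669, 9, 83], [673, 8, 85], [678, 19, 93], [683, 11, 83], [687, 21, 92]]
bar 117 ((666.71435546875, 97.50218200683594), (65.62100219726562, 66.57303619384766), 89.00160217285156)
[[638, 91, 90], [642, 90, 92], [644, 88, 89], [644, 95, 90], [645, 100, 91], [647, 101, 79], [651, 89, 85], [654, 102, 94], [656, 89, 93], [659, 87, 86], [663, 91, 90], [671, 93, 89], [675, 91, 91], [678, 90, 84], [680, 88, 87], [686, 88, 91], [691, 88, 78], [694, 90, 83]]
```

Request:
{"api": "step_arm", "payload": {"motion": [[[-8.3,-39.4,23.2,170,-472,0,40],[-8.3,-39.4,23.2,170,-472,0,40],[-8.3,-39.4,23.2,170,-472,0,40],[-8.3,-39.4,23.2,170,-472,0,40],[-8.3,-39.4,23.2,170,-472,0,40],[-8.3,-39.4,23.2,170,-472,0,40],[-8.3,-39.4,23.2,170,-472,0,40],[-8.3,-39.4,23.2,170,-472,0,40],[-8.3,-39.4,23.2,170,-472,0,40],[-8.3,-39.4,23.2,170,-472,0,40],[-8.3,-39.4,23.2,170,-472,0,40],[-8.3,-39.4,23.2,170,-472,0,40]]]}}

```text
time_s: 1.1
position: [0.4064, 0.1529, 0.4039]
tcp_rot: [[0.636, -0.772, -0.001], [0.003, 0.002, 1.0], [-0.772, -0.636, 0.004]]
force: [0.5, 0.1, -0.4]
opening: 0.461
```

Request:
{"api": "step_arm", "payload": {"motion": [[[0,0,0,0,0,0,40],[0,0,0,0,0,0,40],[0,0,0,0,0,0,40]]]}}

```text
time_s: 1.35
position: [0.4057, 0.1554, 0.4038]
tcp_rot: [[0.635, -0.772, -0.004], [0.006, -0.0, 1.0], [-0.772, -0.635, 0.004]]
force: [0.0, 0.0, -0.4]
opening: 0.457
```

```bash
cat > cap.py <<'E'
import sys
from h import *
from rig import bot
from scipy.spatial.transform import Rotation as R
np.set_printoptions(precision=3,suppress=True)
s=bot.read_state();n=sys.argv[1]
for k in("scene","top"):
    c=bot.capture(k);np.savez(f"{k}{n}.npz",**c)
    f=c["frame"][:,:,::-1]
    cr=f[115:255,235:375] if k=="scene" else f[110:230,195:315]
    cr=cv2.resize(cr,(390,390),interpolation=2)
    A=cr if k=="scene" else cv2.hconcat([A,cr])
cv2.imwrite(f"pics/c{n}.png",A)
x=s["tcp_rot"][:,0]
print(s["time_s"],"q",s["joint_positions"],"tcp",s["position"],"grasp",s["position"]+.1635*x,"xt",x,"zt",s["tcp_rot"][:,2],"F",s["force"],"M",s["moment"],s["opening"]*87)
E
python3 cap.py 1
```

```text
1.35 q [  7.438  12.979 119.376 -27.779   9.473 -56.811] tcp [0.406 0.155 0.404] grasp [0.51  0.156 0.278] xt [ 0.635  0.006 -0.772] zt [-0.004  1.     0.004] F [ 0.034  0.041 -0.435] M [0.002 0.431 0.009] 39.79607816226685
```

View pics/c1.png

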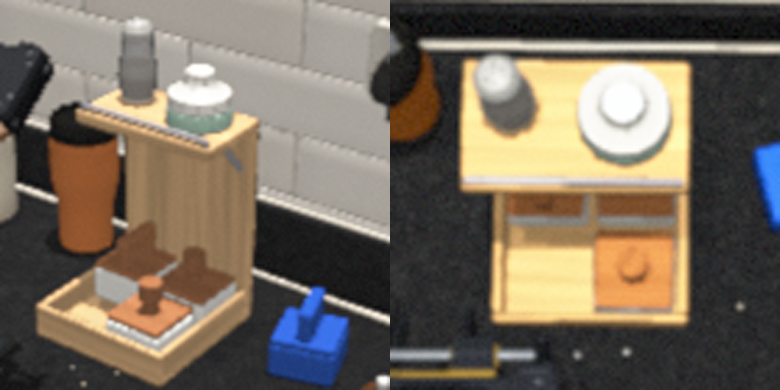

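Request:
{"api": "step_arm", "payload": {"motion": [[[0,0,0,24,-58,-10,40],[0,0,0,44,-58,-60,40],[0,0,0,44,-58,-100,40],[0,0,0,44,-58,-140,40],[0,0,0,44,-58,-170,40],[0,0,0,44,-58,-190,40],[0,0,0,44,-58,-190,40],[0,0,0,44,-58,-190,40],[0,0,0,44,-58,-190,40],[0,0,0,44,-58,-190,40]]]}}

```text
time_s: 2.28
position: [0.5061, 0.1126, 0.3031]
tcp_rot: [[0.595, -0.804, -0.002], [0.002, -0.002, 1.0], [-0.804, -0.595, 0.0]]
force: [-0.6, -0.1, -0.6]
opening: 0.459
```

```bash
python3 cap.py 2
```

```text
2.2833 q [  0.187  29.727 113.729 -20.317   0.062 -69.642] tcp [0.506 0.113 0.303] grasp [0.603 0.113 0.172] xt [ 0.595  0.002 -0.804] zt [-0.002  1.     0.   ] F [-0.575 -0.114 -0.578] M [0.068 0.471 0.024] 39.962224267016424
```

View pics/c2.png

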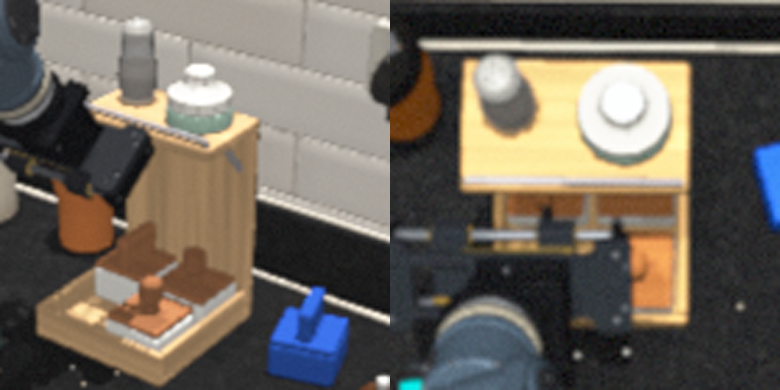

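The picture shows the gripper hovering in front of the shelf, with the tins untouched. Joint 5 has hit its 0° limit because the tilt needs the other wrist branch (joint 4 near 180°). I'll fit a simple kinematic model so I can plan that wrist change.

```bash
cat > kin.py <<'E'
from h import *
from scipy.spatial.transform import Rotation as R
from scipy.optimize import least_squares
D=[([55.6045,30.2775,82.158,-.002,67.6877,-10.2269],[.25566,.56993,.40378]),
([7.438,12.979,119.376,-27.779,9.473,-56.811],[.4057,.1554,.4038]),
([.187,29.727,113.729,-20.317,.062,-69.642],[.5061,.1126,.3031])]
def rot(ax,a): return R.from_euler(ax,a,degrees=True).as_matrix()
def fk(q,p,s4=1,s6=1):
    h,a1,L1,a3,L2,d6=p
    A=rot('z',q[0]); B=A@rot('y',q[1]); C=A@rot('y',q[1]+q[2])
    P=np.array([0,0,h])+A@[a1,0,0]+B@[0,0,L1]+C@[a3,0,L2]
    M=C@rot('z',s4*q[3])@rot('y',q[4])@rot('z',s6*q[5])
    return P+M@[0,0,d6],M
E
python3 - <<'E'
from kin import *
Rs=[np.array([[-1.19e-3,-.91235,.40941],[-1.79e-3,.40941,.91235],[-1,.00035,-.0021]]),np.array([[.635,-.772,-.004],[.006,0,1],[-.772,-.635,.004]]),np.array([[.595,-.804,-.002],[.002,-.002,1],[-.804,-.595,0]])]
for s4 in(1,-1):
  for s6 in(1,-1):
    print(s4,s6); 
    for (q,_),r in zip(D,Rs):
        _,M=fk(q,[0]*6,s4,s6); print(np.round((M.T@r),3).tolist())
for s4 in (1,-1):
    f=lambda p:np.concatenate([(fk(q,p,s4)[0]-x)*1000 for q,x in D]+[(p-[.2,0,.4,0,.4,.1])*3])
    r=least_squares(f,[.2,0,.4,0,.4,.1]);print(s4,r.x,r.fun)
E
```

```text
1 1
[[-0.0, 0.0, -1.0], [0.0, 1.0, 0.0], [1.0, 0.0, -0.0]]
[[-0.0, -0.0, -1.0], [0.0, 1.0, 0.0], [1.0, -0.0, -0.0]]
[[-0.0, 0.0, -1.0], [-0.0, 1.0, -0.0], [1.0, 0.0, 0.0]]
1 -1
[[-0.0, 0.349, -0.937], [0.0, 0.937, 0.349], [1.0, 0.0, -0.0]]
[[0.0, 0.916, 0.401], [0.0, -0.4, 0.916], [1.0, -0.0, -0.0]]
[[0.0, 0.652, 0.758], [0.001, -0.758, 0.653], [1.0, 0.0, 0.0]]
-1 1
[[0.0, 0.0, -1.0], [-0.0, 1.0, 0.0], [1.0, 0.0, -0.0]]
[[0.075, 0.818, -0.569], [-0.133, 0.574, 0.808], [0.988, 0.015, 0.152]]
[[0.0, 0.651, -0.759], [-0.0, 0.759, 0.651], [1.0, 0.0, 0.001]]
-1 -1
[[-0.0, 0.349, -0.937], [-0.0, 0.937, 0.349], [1.0, 0.0, -0.0]]
[[-0.152, 0.198, 0.968], [-0.015, -0.98, 0.197], [0.988, 0.015, 0.152]]
[[-0.0, 0.001, 1.0], [0.0, -1.0, 0.002], [1.0, 0.0, 0.001]]
1 [-0.24725808  0.43060558  0.29318659 -0.14306296 -0.01730551 -0.2731436 ] [  93.22624541  -60.2930178    14.13797384   -4.09347173  -81.84003907
  -37.07558213   12.09886822 -110.80608782   22.94163361   -1.34177424
    1.29181675   -0.32044022   -0.42918889   -1.25191653   -1.11943079]
-1 [ 0.70669889 -0.35728773  0.83272289  0.32741016  0.73097257  0.45218764] [  90.20655992  -64.69366515  -11.73260015   20.72545782  -64.74961368
   30.77111671   -9.37959227 -110.80891767  -19.04307695    1.52009668
   -1.07186319    1.29816867    0.98223047    0.99291772    1.05656291]
```

```bash
sed -i 's/h,a1,L1,a3,L2,d6=p/h,a1,L1,a3,L2,d6,b=p/; s/A@\[a1,0,0\]/A@[a1,b,0]/' kin.py; python3 - <<'E'
from kin import *
for p0 in ([.2,0,.4,0,.4,.1,.11],[.15,0,.45,.05,.35,.12,.11],[.15,0,.3,0,.3,.15,.11]):
    p0=np.array(p0)
    f=lambda p:np.concatenate([(fk(q,p)[0]-x)*1000 for q,x in D]+[(p-p0)*3])
    r=least_squares(f,p0);print(np.round(r.x,4),np.round(r.fun[:9],2))
E
```

```text
[2.737e-01 3.000e-04 5.878e-01 1.139e-01 3.914e-01 1.230e-01 1.110e-01] [-0.   -0.    0.01 -0.   -0.01 -0.02  0.01  0.01  0.01]
[2.737e-01 3.000e-04 5.879e-01 1.139e-01 3.913e-01 1.230e-01 1.110e-01] [-0.   -0.    0.01 -0.01 -0.01 -0.02  0.01  0.01  0.01]
[2.736e-01 4.000e-04 5.878e-01 1.138e-01 3.913e-01 1.229e-01 1.110e-01] [-0.   -0.    0.01 -0.01 -0.   -0.03  0.01  0.    0.02]
```

```bash
cat >> kin.py <<'E'
P=np.array([.2737,.0003,.5878,.1139,.3914,.1230,.1110])
C=np.array([[0,0,-1],[0,1,0],[1,0,0.]])
def tool(q):
    p,M=fk(q,P); return p,M@C
def Rt(tilt,yaw=0,flip=True):
    t=np.radians(tilt);x=np.array([np.sin(t),0,-np.cos(t)]);z=np.array([0,-1. if flip else 1,0])
    return rot('z',yaw)@np.stack([x,np.cross(z,x),z],1)
def ik(g,Rm,q0,ahead=0):
    "grasp point g (+ahead beyond the grasp point)"
    tcp=np.array(g)-(.1635+ahead)*Rm[:,0]
    def f(q):
        p,M=tool(q); return np.concatenate([(p-tcp)*1000,R.from_matrix(M@Rm.T).as_rotvec(degrees=True)*3])
    lo=np.array([-176,-43,12.5,-82,0,-163.5]);hi=np.array([176,126,139.9,262,151,163.5])
    r=least_squares(f,np.clip(q0,lo+.1,hi-.1),bounds=(lo,hi)); return r.x,np.abs(r.fun).max(),tcp
def rows(qs,p0,R0):
    out=[]
    for q in qs:
        p,M=tool(q); out.append(np.r_[R.from_matrix(M@R0.T).as_rotvec(degrees=True),(p-p0)*1000])
    return np.array(out)
E
python3 - <<'E'
from kin import *
np.set_printoptions(precision=1,suppress=True)
for nm,g,t,y,ah in (("bar",(.655,.096,.083),40,0,0),("bar pre",(.555,.096,.083),40,0,0),("bar pulled",(.579,.096,.083),40,0,0),("knoba",(.668,.022,.086),40,0,0),("mill60 place",(.591,.025,.11),60,0,.01),("mill60 pick",(.474,-.299,.1),60,-32,.01),("mill60 pickyaw0",(.474,-.299,.1),60,0,.01),("mill20 pick",(.474,-.299,.128),20,0,0),("mill70",(.474,-.299,.1),70,-32,.0)):
    best=min((ik(g,Rt(t,y,fl),q0,ah)+(fl,) for fl in(True,False) for q0 in([-5,30,115,180,25,-90],[-5,30,115,180,25,90],[-40,30,115,180,25,-90]) ),key=lambda r:r[1])
    print(nm,best[0],"err",best[1],best[3])
E
```

```text
bar [ -1.8  42.9 111.4 175.2  14.3 -86.8] err 1.1102230246251565e-13 True
bar pre [ -2.3  42.2 125.6 176.8  27.8  91.1] err 1.1102230246251565e-13 False
bar pulled [ -2.2  42.1 122.2 176.6  24.2  91.4] err 1.1102230246251565e-13 False
knoba [-10.6  42.6 110.8 151.9  14.6 109.2] err 1.1102230246251565e-13 False
mill60 place [-15.1  51.5 133.  165.5  64.3  88.7] err 1.8623980141820653e-14 False
mill60 pick [-53.9  56.3 137.9 160.3  73.4  84.5] err 5.551115123125783e-14 False
mill60 pickyaw0 [-71.5  51.2 127.6 107.9  59.6 -88.7] err 1.6653345369377348e-13 True
mill20 pick [-51.9  31.8 109.3  32.3  30.3  11.3] err 1.1102230246251565e-13 True
mill70 [-54.9  67.3 138.6 158.5  94.   80.2] err 1.1102230246251565e-13 False
```

```bash
python3 - <<'E'
from kin import *
from rig import bot
np.set_printoptions(precision=1,suppress=True,linewidth=150)
s=bot.read_state();q=s["joint_positions"];p,M=tool(q);print((p-s["position"])*1000,np.abs(M-s["tcp_rot"]).max())
qa=np.array([6,13,117,-20,20,-70.]);
A=[q+(qa-q)*i/6 for i in range(1,7)]
p0,R0=tool(q)
print(rows(A,p0,R0))
qb=np.array([3,13,117,180,20,-88.])
for k in range(3):
    B=[qa+(qb-qa)*i/33 for i in range(11*k+1,11*k+12)]
    p0,R0=tool(qa+(qb-qa)*11*k/33)
    print(rows(B,p0,R0)); pp,MM=tool(B[-1]); print("tip",pp+.182*MM[:,0], "tcp",pp,"xt",MM[:,0])
E
```

```text
[ 0.   0.  -0.1] 5.551115123125783e-16
[[ -0.9   0.9   0.3 -13.8   5.9  18.3]
 [ -1.8   1.7   0.5 -28.5  11.3  36. ]
 [ -2.7   2.6   0.7 -44.2  16.2  53. ]
 [ -3.6   3.4   0.9 -60.7  20.6  69.4]
 [ -4.4   4.2   1.1 -78.   24.4  85. ]
 [ -5.2   5.    1.2 -96.1  27.7  99.9]]
[[  4.3   0.5  -3.5  -1.    3.5  -1. ]
 [  8.7   1.   -7.   -1.8   7.1  -1.6]
 [ 13.    1.4 -10.5  -2.2  10.9  -1.9]
 [ 17.4   1.9 -14.1  -2.4  14.7  -1.9]
 [ 21.7   2.3 -17.6  -2.2  18.4  -1.4]
 [ 26.1   2.7 -21.1  -1.7  22.2  -0.6]
 [ 30.5   3.  -24.6  -0.9  25.8   0.5]
 [ 34.8   3.3 -28.1   0.2  29.2   2. ]
 [ 39.2   3.6 -31.6   1.6  32.5   3.7]
 [ 43.6   3.9 -35.1   3.3  35.5   5.8]
 [ 48.    4.1 -38.6   5.3  38.2   8.2]]
tip [0.5 0.2 0.3] tcp [0.4 0.2 0.4] xt [ 0.5  0.3 -0.8]
[[  4.3   0.2  -3.6   2.2   2.4   2.6]
 [  8.6   0.4  -7.1   4.6   4.4   5.4]
 [ 12.9   0.6 -10.7   7.3   6.1   8.4]
 [ 17.2   0.8 -14.3  10.1   7.3  11.6]
 [ 21.5   1.  -17.9  13.    8.   14.8]
 [ 25.8   1.1 -21.6  16.    8.4  18.2]
 [ 30.1   1.2 -25.2  19.2   8.2  21.6]
 [ 34.3   1.3 -28.8  22.3   7.5  25. ]
 [ 38.6   1.4 -32.5  25.5   6.4  28.4]
 [ 42.8   1.5 -36.2  28.6   4.8  31.7]
 [ 47.1   1.6 -39.9  31.7   2.8  34.9]]
tip [0.6 0.2 0.4] tcp [0.4 0.2 0.4] xt [ 0.8  0.4 -0.5]
[[  4.2   0.1  -3.7   3.   -2.5   3.1]
 [  8.4   0.2  -7.5   5.8  -5.4   5.9]
 [ 12.6   0.4 -11.2   8.5  -8.8   8.6]
 [ 16.7   0.5 -15.   11.  -12.5  11. ]
 [ 20.9   0.6 -18.7  13.3 -16.5  13.2]
 [ 25.    0.8 -22.5  15.4 -20.9  15.1]
 [ 29.2   0.9 -26.3  17.2 -25.5  16.6]
 [ 33.3   1.1 -30.1  18.7 -30.3  17.9]
 [ 37.4   1.2 -33.9  19.9 -35.3  18.7]
 [ 41.5   1.4 -37.7  20.8 -40.4  19.3]
 [ 45.6   1.6 -41.5  21.4 -45.5  19.5]]
tip [0.6 0.1 0.4] tcp [0.5 0.1 0.5] xt [ 0.9  0.  -0.3]
```

Request:
{"api": "step_arm", "payload": {"motion": [[[-0.9,0.9,0.3,-14,6,18,40],[-1.8,1.7,0.5,-28,11,36,40],[-2.7,2.6,0.7,-44,16,53,40],[-3.6,3.4,0.9,-61,21,69,40],[-4.4,4.2,1.1,-78,24,85,40],[-5.2,5,1.2,-96,28,100,40],[-5.2,5,1.2,-96,28,100,40],[-5.2,5,1.2,-96,28,100,40]]]}}

```text
time_s: 3.05
position: [0.4089, 0.1403, 0.4042]
tcp_rot: [[0.525, -0.85, -0.027], [-0.062, -0.07, 0.996], [-0.849, -0.521, -0.089]]
force: [0.4, 0.6, 0.7]
opening: 0.463
```

```bash
python3 -c "
from rig import bot
s=bot.read_state();print(s['time_s'],s['joint_positions'],s['position'])"
```

```text
3.05 [  6.01948703  12.80915311 117.07913261 -19.95870431  19.91552507
 -70.01274956] [0.40889346 0.14032095 0.40422272]
```

Exactly as planned, so I'll sweep the wrist round.

Request:
{"api": "step_arm", "payload": {"motion": [[[4.3,0.5,-3.5,-1,3.5,-1,40],[8.7,1,-7,-1.8,7,-1.6,40],[13,1.4,-10.5,-2.2,11,-1.9,40],[17.4,1.9,-14.1,-2.4,14.7,-1.9,40],[21.7,2.3,-17.6,-2.2,18.4,-1.4,40],[26.1,2.7,-21.1,-1.7,22.2,-0.6,40],[30.5,3,-24.6,-0.9,25.8,0.5,40],[34.8,3.3,-28.1,0.2,29.2,2,40],[39.2,3.6,-31.6,1.6,32.5,3.7,40],[43.6,3.9,-35.1,3.3,35.5,5.8,40],[48,4.1,-38.6,5.3,38.2,8.2,40]]]}}

```text
time_s: 3.97
position: [0.416, 0.1777, 0.4105]
tcp_rot: [[0.546, -0.609, 0.576], [0.297, 0.783, 0.546], [-0.784, -0.127, 0.608]]
force: [0.1, -0.1, 0.3]
opening: 0.463
```

Request:
{"api": "step_arm", "payload": {"motion": [[[4.3,0.2,-3.6,2.2,2.4,2.6,40],[8.6,0.4,-7.1,4.6,4.4,5.4,40],[12.9,0.6,-10.7,7.3,6.1,8.4,40],[17.2,0.8,-14.3,10.1,7.3,11.6,40],[21.5,1,-17.9,13,8,14.8,40],[25.8,1.1,-21.6,16,8.4,18.2,40],[30.1,1.2,-25.2,19.2,8.2,21.6,40],[34.3,1.3,-28.8,22.3,7.5,25,40],[38.6,1.4,-32.5,25.5,6.4,28.4,40],[42.8,1.5,-36.2,28.6,4.8,31.7,40],[47.1,1.6,-39.9,31.7,2.8,34.9,40]]]}}

```text
time_s: 4.88
position: [0.4477, 0.1802, 0.4452]
tcp_rot: [[0.784, 0.011, 0.621], [0.367, 0.799, -0.477], [-0.501, 0.602, 0.622]]
force: [0.5, 0.7, -0.1]
opening: 0.461
```

Request:
{"api": "step_arm", "payload": {"motion": [[[4.2,0.1,-3.7,3,-2.5,3.1,40],[8.4,0.2,-7.5,5.8,-5.4,5.9,40],[12.6,0.4,-11.2,8.5,-8.8,8.6,40],[16.7,0.5,-15,11,-12.5,11,40],[20.9,0.6,-18.7,13.3,-16.5,13.2,40],[25,0.8,-22.5,15.4,-20.9,15.1,40],[29.2,0.9,-26.3,17.2,-25.5,16.6,40],[33.3,1.1,-30.1,18.7,-30.3,17.9,40],[37.4,1.2,-33.9,19.9,-35.3,18.7,40],[41.5,1.4,-37.7,20.8,-40.4,19.3,40],[45.6,1.6,-41.5,21.4,-45.5,19.5,40],[45.6,1.6,-41.5,21.4,-45.5,19.5,40]]]}}

```text
time_s: 5.88
position: [0.4689, 0.1347, 0.4645]
tcp_rot: [[0.937, 0.346, 0.037], [0.048, -0.022, -0.999], [-0.345, 0.938, -0.037]]
force: [-0.0, 1.3, -0.3]
opening: 0.458
```

```bash
python3 - <<'E'
from kin import *
from rig import bot
np.set_printoptions(precision=1,suppress=True,linewidth=150)
s=bot.read_state();q=s["joint_positions"];print(s["time_s"],q,s["position"]*1000)
for g in((.545,.096,.25),(.560,.096,.083),(.655,.096,.083)):
    qq,e,tcp=ik(g,Rt(40),q); print(qq,e,R.from_matrix(Rt(40)@s["tcp_rot"].T).as_rotvec(degrees=True),(tcp-s["position"])*1000)
E
```

```text
5.8833 [  2.9  13.1 117.  179.8  20.  -87.6] [468.9 134.7 464.5]
[ -2.4  17.3 120.1  30.7   3.   57.5] 3.3306690738754696e-13 [-2.6 29.8 -1.5] [-29.  -38.7 -89.3]
[ -2.3  42.2 124.9 176.7  27.  -88.9] 7.771561172376096e-13 [-2.6 29.8 -1.5] [ -14.   -38.7 -256.3]
[ -1.8  42.9 111.4 175.2  14.3 -86.8] 2.220446049250313e-13 [-2.6 29.8 -1.5] [  81.   -38.7 -256.3]
```

```bash
python3 - <<'E'
from kin import *
from rig import bot
np.set_printoptions(precision=1,suppress=True,linewidth=150)
s=bot.read_state();q=s["joint_positions"];p0,R0=tool(q)
qt=np.array([ -2.3,42.2,124.9,176.7,27.,-88.9])
Q=[q+(qt-q)*i/11 for i in range(1,12)]
print(rows(Q,p0,R0)); print(np.array([tool(x)[0]+.182*tool(x)[1][:,0] for x in Q])*1000)
E
```

```text
[[  -0.4    2.7   -0.2    4.9   -3.5  -24.8]
 [  -0.9    5.4   -0.4    8.5   -7.   -49.6]
 [  -1.2    8.1   -0.6   10.8  -10.7  -74.1]
 [  -1.5   10.8   -0.8   11.8  -14.3  -98.4]
 [  -1.8   13.5   -1.    11.5  -18.  -122.4]
 [  -2.1   16.3   -1.1   10.   -21.7 -146. ]
 [  -2.3   19.    -1.2    7.3  -25.3 -169.2]
 [  -2.5   21.7   -1.3    3.5  -28.8 -191.9]
 [  -2.6   24.4   -1.4   -1.4  -32.2 -214. ]
 [  -2.7   27.1   -1.4   -7.3  -35.5 -235.5]
 [  -2.7   29.9   -1.5  -14.3  -38.6 -256.4]]
[[641.2 138.7 368.6]
 [641.3 134.  336. ]
 [639.7 129.3 303.7]
 [636.4 124.6 271.9]
 [631.6 120.  240.7]
 [625.1 115.5 210. ]
 [617.1 111.2 180. ]
 [607.7 107.1 150.7]
 [596.9 103.2 122.3]
 [584.7  99.5  94.8]
 [571.2  96.1  68.2]]
```

```bash
python3 - <<'E'
from kin import *
from rig import bot
np.set_printoptions(precision=1,suppress=True,linewidth=150)
s=bot.read_state();q=s["joint_positions"];p0,R0=tool(q)
q1=q
wp=[((.555,.120,.38),62),((.545,.110,.27),55),((.54,.1,.17),48),((.555,.096,.083),40)]
qs=[]
for g,t in wp:
    q2,e,tcp=ik(g,Rt(t),q1); n=int(np.ceil(max(np.abs(q2-q1).max()/6.5,np.linalg.norm(tcp-tool(q1)[0])/.035)))
    print(q2,e,n); qs+=[q1+(q2-q1)*i/n for i in range(1,n+1)]; q1=q2
print(np.c_[rows(qs,p0,R0),np.array([tool(x)[0]+.182*tool(x)[1][:,0] for x in qs])*1000])
E
```

```text
[  1.7   8.  122.6 186.8  12.7 -95.9] 1.1102230246251565e-13 2
[ -0.2  19.8 128.2 179.6  23.1 -89.8] 1.1102230246251565e-13 3
[ -1.9  32.5 130.2 177.2  30.8 -88.9] 2.220446049250313e-13 3
[ -2.3  42.2 125.6 176.8  27.8 -88.9] 2.220446049250313e-13 3
[[  -1.3    3.8   -1.2  -28.6   -8.1   -3.3  606.3  130.2  386.7]
 [  -2.3    7.8   -2.   -58.2  -14.7   -7.5  571.3  120.   371.3]
 [  -2.6   10.1   -2.2  -55.4  -18.6  -39.7  570.5  115.1  332.7]
 [  -2.6   12.4   -2.1  -55.3  -21.9  -70.7  566.8  111.8  295.3]
 [  -2.4   14.8   -1.9  -57.8  -24.7 -100.5  560.2  110.   259.4]
 [  -2.6   17.1   -1.9  -53.2  -28.1 -128.8  560.3  106.2  225.1]
 [  -2.6   19.4   -1.8  -50.8  -31.5 -157.   558.2  102.9  191.1]
 [  -2.5   21.8   -1.7  -50.3  -34.7 -184.9  553.7  100.   157.6]
 [  -2.6   24.4   -1.7  -38.6  -36.  -207.6  559.7   98.7  128.7]
 [  -2.6   27.1   -1.6  -28.1  -37.3 -231.4  564.1   97.3   99.1]
 [  -2.6   29.8   -1.5  -18.9  -38.7 -256.   566.9   96.    68.8]]
```

Request:
{"api": "step_arm", "payload": {"motion": [[[-1.3,3.8,-1.2,-29,-8,-3,40],[-2.3,7.8,-2,-58,-15,-8,40],[-2.6,10.1,-2.2,-55,-19,-40,40],[-2.6,12.4,-2.1,-55,-22,-71,40],[-2.4,14.8,-1.9,-58,-25,-100,40],[-2.6,17.1,-1.9,-53,-28,-129,40],[-2.6,19.4,-1.8,-51,-31,-157,40],[-2.5,21.8,-1.7,-50,-35,-185,40],[-2.6,24.4,-1.7,-39,-36,-208,40],[-2.6,27.1,-1.6,-28,-37,-231,40],[-2.6,29.8,-1.5,-19,-39,-256,40],[-2.6,29.8,-1.5,-19,-39,-256,40]]]}}

```text
time_s: 6.88
position: [0.4512, 0.0957, 0.2054]
tcp_rot: [[0.64, 0.769, 0.005], [0.003, 0.004, -1.0], [-0.769, 0.64, -0.0]]
force: [0.3, -0.9, -0.1]
opening: 0.462
```

```bash
python3 cap.py 3
```

```text
6.8833 q [ -2.438  42.603 125.384 176.235  27.776 -88.742] tcp [0.451 0.096 0.205] grasp [0.556 0.096 0.08 ] xt [ 0.64   0.003 -0.769] zt [ 0.005 -1.    -0.   ] F [ 0.342 -0.938 -0.05 ] M [-0.008  0.476 -0.017] 40.165841576994815
```

View pics/c3.png

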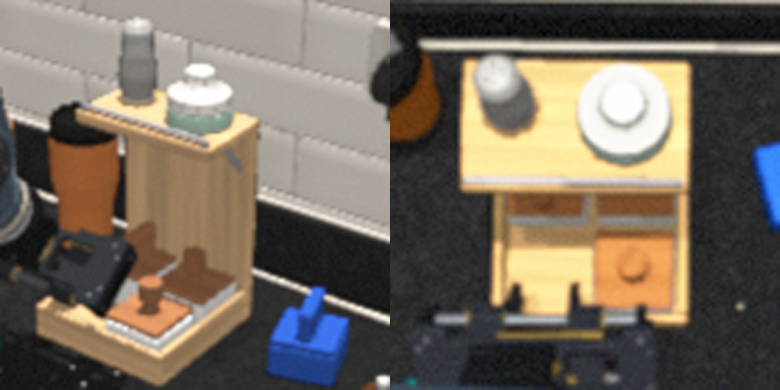

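Request:
{"api": "step_arm", "payload": {"motion": [[[0,0,0,25,0,6,40],[0,0,0,50,0,6,40],[0,0,0,75,0,6,40],[0,0,0,95,0,6,40],[0,0,0,95,0,6,40],[0,0,0,95,0,6,5],[0,0,0,95,0,6,5],[0,0,0,95,0,6,5],[0,0,0,95,0,6,5],[0,0,0,95,0,6,5]]]}}

```text
time_s: 7.82
position: [0.5432, 0.0963, 0.2156]
tcp_rot: [[0.644, 0.765, 0.004], [0.003, 0.003, -1.0], [-0.765, 0.644, -0.001]]
force: [0.1, 0.2, -0.5]
opening: 0.179
```

```bash
python3 cap.py 4
```

```text
7.8167 q [ -1.872  41.856 112.288 174.399  14.264 -86.15 ] tcp [0.543 0.096 0.216] grasp [0.648 0.097 0.09 ] xt [ 0.644  0.003 -0.765] zt [ 0.004 -1.    -0.001] F [ 0.141  0.246 -0.462] M [-0.032  0.608 -0.031] 15.610306259958657
```

View pics/c4.png

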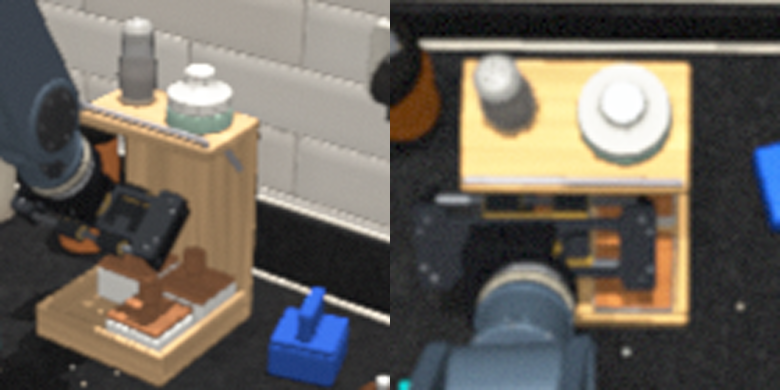

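Request:
{"api": "step_arm", "payload": {"motion": [[[0,0,0,-6,0,0,5],[0,0,0,-14,0,0,5],[0,0,0,-23,0,0,5],[0,0,0,-32,0,0,5],[0,0,0,-41,0,0,5],[0,0,0,-50,0,0,5],[0,0,0,-59,0,0,5],[0,0,0,-67,0,0,5],[0,0,0,-73,0,0,5],[0,0,0,-76,0,0,5],[0,0,0,-76,0,0,5],[0,0,0,-76,0,0,5]]]}}

```text
time_s: 8.92
position: [0.4683, 0.0961, 0.2155]
tcp_rot: [[0.645, 0.764, 0.003], [0.003, 0.002, -1.0], [-0.764, 0.645, -0.001]]
force: [-0.2, -0.7, -2.6]
opening: 0.177
```

```bash
python3 cap.py 5
```

```text
8.9167 q [ -2.256  41.031 122.899 176.05   24.095 -88.242] tcp [0.468 0.096 0.216] grasp [0.574 0.097 0.091] xt [ 0.645  0.003 -0.764] zt [ 0.003 -1.    -0.001] F [-0.175 -0.665 -2.557] M [-0.055  0.772 -0.003] 15.395468659172925
```

View pics/c5.png

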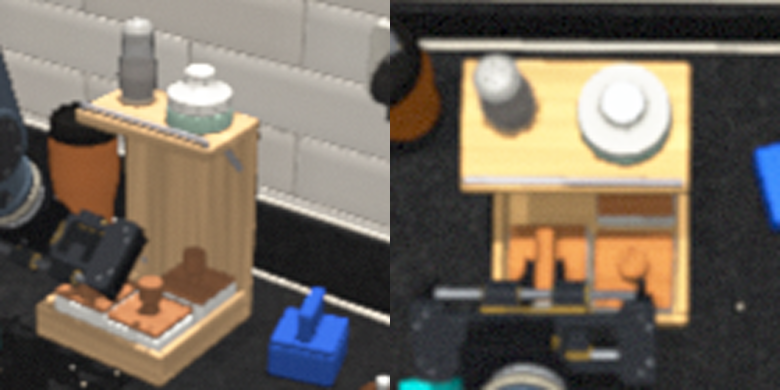

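The bar tin is now at front left. Next I'll locate knob a more precisely.

```bash
python3 - <<'E'
from h import *
np.set_printoptions(precision=1,suppress=True,linewidth=150)
c=load("scene5");S=cloud(c)*1000
f=c["frame"][:,:,::-1][185:240,270:340]; cv2.imwrite("pics/ka.png",cv2.resize(f,None,fx=10,fy=10,interpolation=cv2.INTER_NEAREST))
for v in range(200,216,1):
    print(v,[tuple(np.round(S[v,u]).astype(int)) for u in range(298,315,1) if S[v,u,2]>70 and S[v,u,0]<698])
E
```

```text
200 []
201 []
202 []
203 [(np.int64(676), np.int64(28), np.int64(94)), (np.int64(679), np.int64(27), np.int64(94)), (np.int64(679), np.int64(24), np.int64(95)), (np.int64(682), np.int64(22), np.int64(94)), (np.int64(684), np.int64(20), np.int64(94))]
204 [(np.int64(668), np.int64(30), np.int64(94)), (np.int64(668), np.int64(27), np.int64(95)), (np.int64(674), np.int64(27), np.int64(92)), (np.int64(674), np.int64(23), np.int64(94)), (np.int64(677), np.int64(22), np.int64(93)), (np.int64(676), np.int64(18), np.int64(95)), (np.int64(681), np.int64(17), np.int64(93)), (np.int64(680), np.int64(13), np.int64(94))]
205 [(np.int64(666), np.int64(29), np.int64(92)), (np.int64(666), np.int64(25), np.int64(93)), (np.int64(668), np.int64(23), np.int64(93)), (np.int64(670), np.int64(21), np.int64(93)), (np.int64(671), np.int64(17), np.int64(94)), (np.int64(676), np.int64(17), np.int64(92)), (np.int64(675), np.int64(13), np.int64(93)), (np.int64(673), np.int64(8), np.int64(96)), (np.int64(677), np.int64(8), np.int64(94))]
206 [(np.int64(661), np.int64(25), np.int64(92)), (np.int64(659), np.int64(2
[... 1783 characters left out ...]
 (np.int64(670), np.int64(9), np.int64(80)), (np.int64(674), np.int64(8), np.int64(78))]
211 [(np.int64(661), np.int64(25), np.int64(74)), (np.int64(664), np.int64(23), np.int64(74)), (np.int64(659), np.int64(16), np.int64(78)), (np.int64(662), np.int64(15), np.int64(78)), (np.int64(659), np.int64(9), np.int64(81)), (np.int64(666), np.int64(10), np.int64(78)), (np.int64(665), np.int64(6), np.int64(79)), (np.int64(671), np.int64(6), np.int64(77))]
212 [(np.int64(658), np.int64(15), np.int64(76)), (np.int64(661), np.int64(14), np.int64(75)), (np.int64(669), np.int64(15), np.int64(71)), (np.int64(664), np.int64(9), np.int64(75)), (np.int64(671), np.int64(10), np.int64(72))]
213 []
214 []
215 []
```

View pics/ka.png

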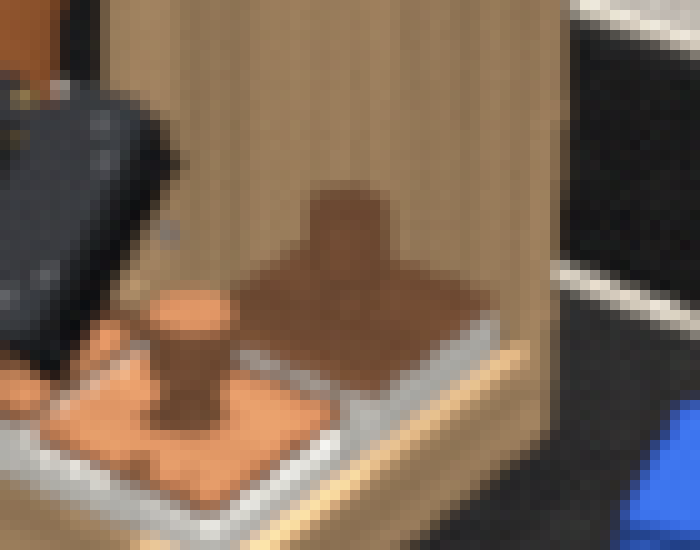

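Enlarged view: knob a is at image (305,205), centre about (0.669, 0.021), straight behind knob b at (290,220). I'll release, back off, step right, and go in straddling both knobs.

Request:
{"api": "step_arm", "payload": {"motion": [[[0,0,0,0,0,0,42],[0,0,0,0,0,0,42],[0,0,0,0,0,0,42],[0,0,0,-20,0,0,42],[0,0,0,-45,0,0,42],[0,0,0,-62,0,0,46],[0,0,0,-62,-25,0,46],[0,0,0,-62,-50,0,46],[0,0,0,-62,-75,0,46],[0,0,0,-62,-75,0,46],[0,0,0,-62,-75,0,46]]]}}

```text
time_s: 9.93
position: [0.4068, 0.0197, 0.2157]
tcp_rot: [[0.646, 0.763, 0.0], [0.0, -0.0, -1.0], [-0.763, 0.646, -0.0]]
force: [0.2, -0.1, 0.4]
opening: 0.53
```

```bash
python3 cap.py 6; python3 - <<'E'
from kin import *
np.set_printoptions(precision=1,suppress=True)
for g in((.511,.022,.09),(.669,.022,.088),(.669,.098,.088)):print(ik(g,Rt(40),[-8,42,120,170,25,-88])[:2])
E
```

```text
9.9333 q [-16.353  42.454 133.828 162.242  36.675 -88.211] tcp [0.407 0.02  0.216] grasp [0.512 0.02  0.091] xt [ 0.646  0.    -0.763] zt [ 0. -1. -0.] F [ 0.177 -0.08   0.371] M [-0.026  0.551  0.011] 46.10479119890527
(array([-16. ,  42.5, 133.9, 162.7,  36.5, -88.3]), np.float64(1.2567112146324015e-13))
(array([-10.6,  42.4, 110.7, 151.2,  14.2, -70.1]), np.float64(9.992007221626409e-13))
(array([ -1.5,  42.6, 109.3, 175.2,  11.9, -86.5]), np.float64(1.3877787807814457e-13))
```

View pics/c6.png

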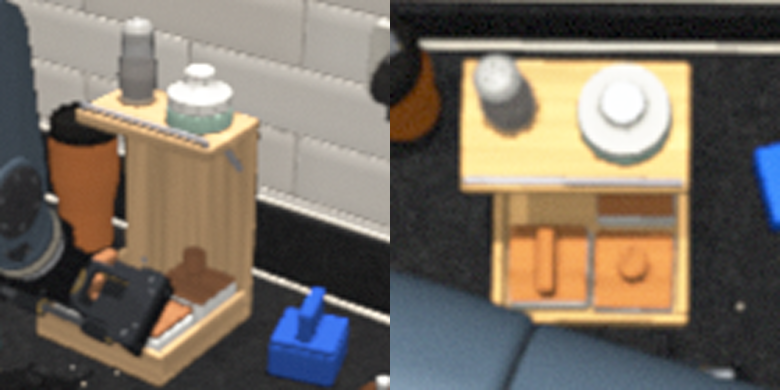

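The top view shows the bar tin at front left (crop 545,260) and knob b at (633,262), with the fingers in front of them. I'll go in straddling both knobs.

Request:
{"api": "step_arm", "payload": {"motion": [[[0,0,0,20,2,-2,46],[0,0,0,45,2,-2,46],[0,0,0,70,2,-2,46],[0,0,0,95,2,-2,46],[0,0,0,120,2,-2,46],[0,0,0,140,2,-2,46],[0,0,0,157,2,-2,46],[0,0,0,157,2,-2,46],[0,0,0,157,2,-2,46]]]}}

```text
time_s: 10.78
position: [0.563, 0.0248, 0.2137]
tcp_rot: [[0.645, 0.764, 0.007], [0.005, 0.005, -1.0], [-0.764, 0.645, -0.0]]
force: [-0.5, 0.4, -0.6]
opening: 0.526
```

Request:
{"api": "step_arm", "payload": {"motion": [[[0,0,0,0,0,0,10],[0,0,0,0,0,0,10],[0,0,0,0,0,0,10],[0,0,0,0,0,0,10],[0,0,0,0,0,0,10]]]}}

```text
time_s: 11.2
position: [0.5626, 0.0231, 0.2135]
tcp_rot: [[0.644, 0.765, 0.003], [0.003, 0.002, -1.0], [-0.765, 0.644, -0.001]]
force: [-0.1, -0.2, -0.5]
opening: 0.285
```

```bash
python3 cap.py 7
```

```text
11.2 q [-10.569  42.341 110.846 151.158  14.496 -70.174] tcp [0.563 0.023 0.213] grasp [0.668 0.024 0.088] xt [ 0.644  0.003 -0.765] zt [ 0.003 -1.    -0.001] F [-0.056 -0.244 -0.488] M [-0.025  0.602  0.055] 24.76427046562097
```

View pics/c7.png

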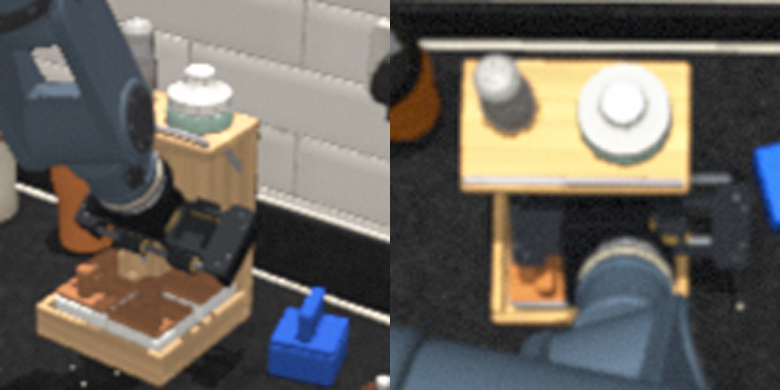

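Request:
{"api": "step_arm", "payload": {"motion": [[[0,0,0,0,6,0,10],[0,0,0,0,14,0,10],[0,0,0,0,23,0,10],[0,0,0,0,32,0,10],[0,0,0,0,41,0,10],[0,0,0,0,50,0,10],[0,0,0,0,59,0,10],[0,0,0,0,67,0,10],[0,0,0,0,73,0,10],[0,0,0,0,76,0,10],[0,0,0,0,76,0,10],[0,0,0,0,76,0,10]]]}}

```text
time_s: 12.3
position: [0.5631, 0.0991, 0.2134]
tcp_rot: [[0.644, 0.765, 0.004], [0.003, 0.002, -1.0], [-0.765, 0.644, -0.001]]
force: [0.1, -0.2, -1.6]
opening: 0.29
```

```bash
python3 cap.py 8
```

```text
12.3 q [ -1.454  42.585 109.422 174.757  12.15  -86.12 ] tcp [0.563 0.099 0.213] grasp [0.668 0.1   0.088] xt [ 0.644  0.003 -0.765] zt [ 0.004 -1.    -0.001] F [ 0.108 -0.158 -1.632] M [-0.03   0.698 -0.09 ] 25.224277718241076
```

View pics/c8.png

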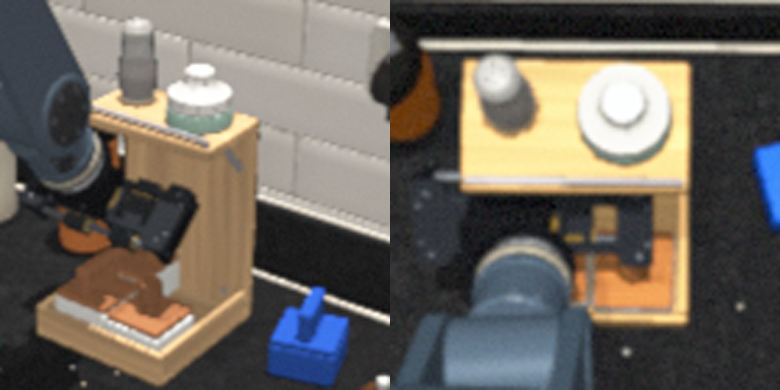

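Request:
{"api": "step_arm", "payload": {"motion": [[[0,0,0,0,0,0,44],[0,0,0,0,0,0,44],[0,0,0,0,0,0,44],[0,0,0,-20,-1,0,44],[0,0,0,-50,-1,0,44],[0,0,0,-85,-1,0,44],[0,0,0,-120,-1,0,44],[0,0,0,-150,-1,0,46],[0,0,0,-155,-30,0,46],[0,0,0,-155,-60,0,46],[0,0,0,-155,-76,0,46],[0,0,0,-155,-76,0,46]]]}}

```text
time_s: 13.4
position: [0.4092, 0.0204, 0.2136]
tcp_rot: [[0.647, 0.763, -0.002], [-0.001, -0.002, -1.0], [-0.763, 0.647, -0.0]]
force: [0.1, -0.2, -0.2]
opening: 0.525
```

```bash
python3 cap.py 9; python3 - <<'E'
from h import *
c=load("top9");W=cloud(c)
m=(W[...,2]>.083)&(W[...,2]<.096)&(W[...,0]>.57)&(W[...,0]<.62)
for lo,hi in((0,.05),(.075,.12)):
    k=m&(W[...,1]>lo)&(W[...,1]<hi);print(W[k].min(0),W[k].max(0),k.sum())
E
```

```text
13.4 q [-16.083  42.749 133.493 162.665  36.679 -88.238] tcp [0.409 0.02  0.214] grasp [0.515 0.02  0.089] xt [ 0.647 -0.001 -0.763] zt [-0.002 -1.    -0.   ] F [ 0.073 -0.171 -0.245] M [-0.037  0.526  0.049] 45.685297959885304
[0.57796646 0.01317054 0.08335552] [0.60298978 0.03498231 0.09517814] 70
[0.57162603 0.0895118  0.0830201 ] [0.61918084 0.10593    0.09481954] 104
```

View pics/c9.png

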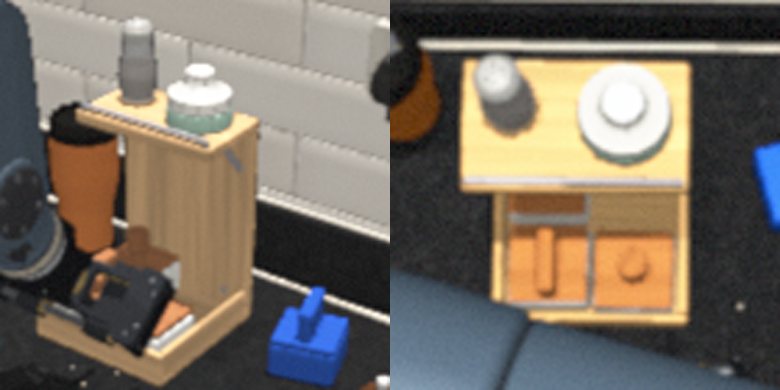

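Knob a is at back left, and the back right place is free. Next I'll grip knob b.

Request:
{"api": "step_arm", "payload": {"motion": [[[0,0,0,20,3,0,46],[0,0,0,45,3,0,46],[0,0,0,65,3,0,46],[0,0,0,75,3,0,46],[0,0,0,75,3,0,46],[0,0,0,75,3,0,10],[0,0,0,75,3,0,10],[0,0,0,75,3,0,10],[0,0,0,75,3,0,10],[0,0,0,75,3,0,10]]]}}

```text
time_s: 14.33
position: [0.4824, 0.0262, 0.2134]
tcp_rot: [[0.643, 0.766, 0.003], [0.003, 0.002, -1.0], [-0.766, 0.643, -0.001]]
force: [0.2, 0.1, -0.1]
opening: 0.289
```

Request:
{"api": "step_arm", "payload": {"motion": [[[0,0,0,6,0,0,10],[0,0,0,14,0,0,10],[0,0,0,23,0,0,10],[0,0,0,32,0,0,10],[0,0,0,41,0,0,10],[0,0,0,50,0,0,10],[0,0,0,59,0,0,10],[0,0,0,67,0,0,10],[0,0,0,74,0,0,10],[0,0,0,78,0,0,10],[0,0,0,78,0,0,10],[0,0,0,78,0,0,10]]]}}

```text
time_s: 15.33
position: [0.561, 0.0262, 0.2135]
tcp_rot: [[0.644, 0.765, 0.004], [0.003, 0.002, -1.0], [-0.765, 0.644, -0.001]]
force: [-1.0, 0.0, -1.7]
opening: 0.285
```

```bash
python3 cap.py 10
```

```text
15.3333 q [-10.231  42.31  111.061 152.317  14.622 -71.079] tcp [0.561 0.026 0.213] grasp [0.666 0.027 0.088] xt [ 0.644  0.003 -0.765] zt [ 0.004 -1.    -0.001] F [-0.97   0.003 -1.745] M [-0.042  0.771  0.011] 24.802454680511442
```

View pics/c10.png

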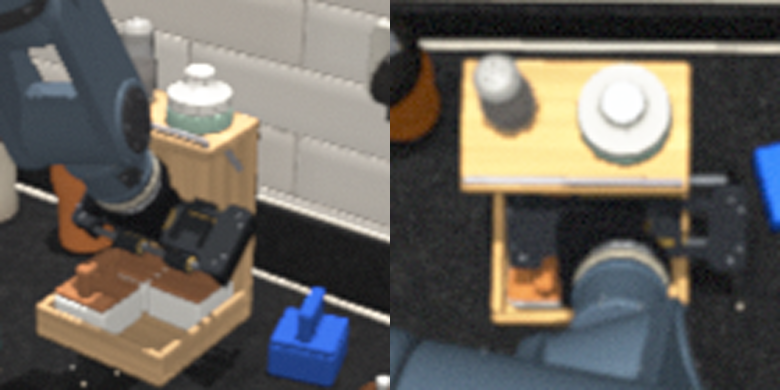

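Request:
{"api": "step_arm", "payload": {"motion": [[[0,0,0,0,0,0,46],[0,0,0,0,0,0,46],[0,0,0,0,0,0,46],[0,0,0,-20,-1,0,46],[0,0,0,-50,-1,0,46],[0,0,0,-85,-1,0,46],[0,0,0,-120,-1,0,46],[0,0,0,-150,-1,0,46],[0,0,0,-150,-1,0,46],[0,0,0,-150,-1,0,46]]]}}

```text
time_s: 16.27
position: [0.4101, 0.0252, 0.2138]
tcp_rot: [[0.643, 0.765, 0.003], [0.003, 0.001, -1.0], [-0.765, 0.643, -0.001]]
force: [-0.1, -0.8, 0.7]
opening: 0.526
```

```bash
python3 cap.py 11; python3 - <<'E'
from kin import *
np.set_printoptions(precision=1,suppress=True,linewidth=150)
q0=[-16,42,133,162,36,-88]
for t in (55,60,65):
  for yaw in(-15,-30,-45):
    r=[]
    for d in(0,.09):
      g=np.array([.474,-.299,.1])-d*np.array([np.cos(np.radians(yaw)),np.sin(np.radians(yaw)),0])
      q,e,_=ik(g,Rt(t,yaw),[-50,50,130,160,60,-88],.01); r.append((q.round(1).tolist(),round(e,2)))
    print(t,yaw,*r)
  for g in((.588,.025,.11),(.588,.025,.17),(.52,.025,.17)):
    q,e,_=ik(g,Rt(t,0),q0,.01);print(t,g,q,round(e,2))
E
```

```text
16.2667 q [-15.258  42.591 133.237 162.999  36.045 -87.973] tcp [0.41  0.025 0.214] grasp [0.515 0.026 0.089] xt [ 0.643  0.003 -0.765] zt [ 0.003 -1.    -0.001] F [-0.089 -0.763  0.658] M [-0.06   0.532 -0.026] 45.79906330162523
55 -15 ([-63.9, 49.3, 132.9, 132.2, 56.4, -92.0], np.float64(0.0)) ([-77.5, 52.3, 139.9, 120.3, 58.0, -100.5], np.float64(19.22))
55 -30 ([-54.4, 50.7, 135.8, 157.2, 60.9, -93.0], np.float64(0.0)) ([-58.3, 49.6, 139.9, 153.4, 54.4, -94.5], np.float64(42.13))
55 -45 ([-42.6, 49.9, 134.2, 182.3, 59.0, -89.8], np.float64(0.0)) ([-35.9, 51.5, 139.9, 193.5, 61.5, -90.4], np.float64(34.33))
55 (0.588, 0.025, 0.11) [-14.6  47.  131.3 165.1  53.4 -89.5] 0.0
55 (0.588, 0.025, 0.17) [-14.6  36.3 130.4 162.1  42.2 -85.1] 0.0
55 (0.52, 0.025, 0.17) [-17.8  37.7 139.9 161.8  51.7 -89.1] 5.3
60 -15 ([-65.8, 54.2, 134.6, 132.6, 65.7, -97.5], np.float64(0.0)) ([-80.2, 57.6, 139.9, 117.3, 64.6, -105.0], np.float64(26.1))
60 -30 ([-55.6, 56.3, 137.9, 157.0, 72.9, -96.3], np.float64(0.0)) ([-59.2, 54.9, 139.9, 152.5, 63.4, -97.0], np.float64(53.07))
60 -45 ([-42.5, 55.1, 136.1
[... 187 characters left out ...]
.17) [-15.2  40.6 133.  163.7  53.9 -87.9] 0.0
60 (0.52, 0.025, 0.17) [-17.1  40.9 139.9 163.6  57.5 -90.6] 19.73
65 -15 ([-67.6, 59.3, 135.8, 131.7, 74.7, -102.4], np.float64(0.0)) ([-82.9, 63.7, 139.9, 114.0, 71.9, -110.9], np.float64(30.28))
65 -30 ([-56.6, 62.3, 139.4, 155.9, 84.7, -99.6], np.float64(0.0)) ([-60.8, 62.7, 139.9, 149.8, 77.0, -101.0], np.float64(61.4))
65 -45 ([-42.4, 60.6, 137.4, 182.4, 82.9, -89.2], np.float64(0.0)) ([-31.1, 63.9, 139.9, 200.8, 85.0, -84.9], np.float64(49.5))
65 (0.588, 0.025, 0.11) [-15.8  56.9 135.  165.3  76.5 -93.3] 0.0
65 (0.588, 0.025, 0.17) [-15.8  45.6 135.3 164.3  65.8 -90.3] 0.0
65 (0.52, 0.025, 0.17) [-16.4  45.1 139.9 165.4  65.1 -92. ] 33.45
```

View pics/c11.png

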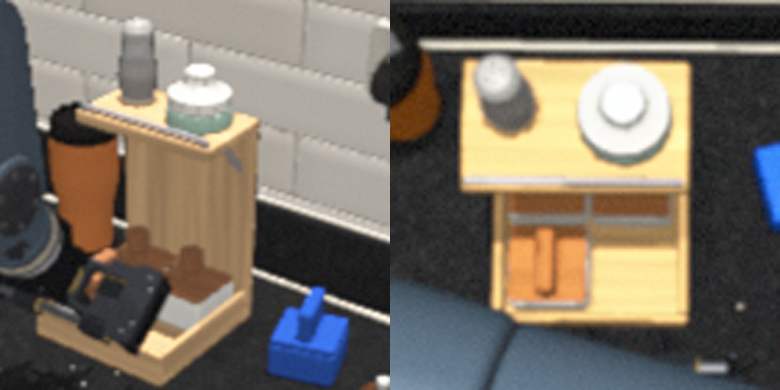

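Both knob tins are at the back (crop 140,240 and 190,258), the bar tin is front left, and the front right place is free. Next I'll plan a mill pick that descends from above with the tool tilted 60°.

```bash
python3 - <<'E'
from kin import *
np.set_printoptions(precision=1,suppress=True,linewidth=150)
for t in (58,):
  for yaw in(-30,-45,-60,-75):
    for z in (.1,.16,.22,.3):
      g=np.array([.474,-.299,z]); q,e,_=ik(g,Rt(t,yaw),[-45,50,130,175,60,-88],.008); print(yaw,z,q,round(e,2))
  for yaw in (0,-20,-40):
   for g in((.588,.025,.11),(.588,.025,.17),(.588,.025,.22),(.53,-.1,.2),(.56,-.05,.18)):
    q,e,_=ik(g,Rt(t,yaw),[-16,42,133,162,36,-88],.008);print(yaw,g,q,round(e,2))
E
```

```text
-30 0.1 [-55.   54.  136.8 157.3  67.9 -94.9] 0.0
-30 0.16 [-55.   42.  136.4 154.6  56.6 -89.2] 0.0
-30 0.22 [-55.   29.8 134.2 148.9  43.9 -80.4] 0.0
-30 0.3 [-55.   15.3 129.1 131.5  28.6 -59.1] 0.0
-45 0.1 [-42.6  53.  135.1 182.3  66.1 -89.6] 0.0
-45 0.16 [-42.6  41.5 134.7 182.6  54.2 -90.2] 0.0
-45 0.22 [-42.6  29.8 132.7 183.2  40.5 -91.1] 0.0
-45 0.3 [-42.6  15.9 127.7 185.6  21.8 -93.9] 0.0
-60 0.1 [-31.3  50.5 129.3 208.7  57.8 -90.1] 0.0
-60 0.16 [-31.3  40.3 129.  212.7  48.8 -96.8] 0.0
-60 0.22 [ -31.3   30.3  127.2  220.    39.3 -106.8] 0.0
-60 0.3 [ -31.3   18.2  122.9  238.8   28.4 -129.3] 0.0
-75 0.1 [-23.6  48.7 121.2 237.1  52.1 -99.9] 0.0
-75 0.16 [ -23.6   40.1  121.   243.6   47.7 -110. ] 0.0
-75 0.22 [ -23.6   31.7  119.5  252.6   44.  -122.9] 0.0
-75 0.3 [ -24.    21.8  116.7  262.    41.3 -138.3] 4.51
0 (0.588, 0.025, 0.11) [-14.9  49.8 132.4 165.5  60.2 -90.7] 0.0
0 (0.588, 0.025, 0.17) [-14.9  39.  131.8 163.3  49.1 -86.9] 0.0
0 (0.588, 0.025, 0.22) [-14.9  30.  130.1 159.7  38.9 -82. ] 0.0
0 (0.53, -0.1, 0.2) [-41.5  34.2 137.3 134.3  51.8 -82.8] 0.0
0 (0.56, -0.05, 0.18) [-29.8  37.8 135.4 147.7  52.1 -85.7] 0.0
-20 (0.588, 0.025, 0.11) [ -0.1  48.3 127.7 200.8  54.2 -91.7] 0.0
-20 (0.588, 0.025, 0.17) [ -0.1  38.5 127.1 204.2  44.7 -96.9] 0.0
-20 (0.588, 0.025, 0.22) [  -0.1   30.5  125.6  209.3   36.2 -103.5] 0.0
-20 (0.53, -0.1, 0.2) [-24.9  34.2 137.6 174.6  49.8 -89.1] 0.0
-20 (0.56, -0.05, 0.18) [-13.6  37.4 133.3 187.2  48.8 -91.4] 0.0
-40 (0.588, 0.025, 0.11) [  10.4   47.1  117.7  239.6   49.2 -105.4] 0.0
-40 (0.588, 0.025, 0.17) [  10.4   39.   117.3  246.6   45.4 -115.8] 0.0
-40 (0.588, 0.025, 0.22) [  10.4   32.5  116.   254.2   42.7 -126.4] 0.0
-40 (0.53, -0.1, 0.2) [  -8.7   33.5  130.2  218.9   44.6 -102. ] 0.0
-40 (0.56, -0.05, 0.18) [  -0.1   37.   124.7  230.4   45.  -106.6] 0.0
```

```bash
python3 - <<'E'
from kin import *
from rig import bot
np.set_printoptions(precision=1,suppress=True,linewidth=150)
s=bot.read_state();q=s["joint_positions"];p0,R0=s["position"],s["tcp_rot"]
qh,e,_=ik((.474,-.299,.24),Rt(58,-45),[-45,30,130,175,40,-88],.008)
qm=q+(qh-q)*.4; qm[1]-=8
A=[q+(qm-q)*i/5 for i in range(1,6)]+[qm+(qh-qm)*i/7 for i in range(1,8)]
print(qh,e);print(np.c_[rows(A,p0,R0),np.array([tool(x)[0]+.182*tool(x)[1][:,0] for x in A])*1000])
E
```

```text
[-42.6  26.1 131.6 183.5  35.8 -91.6] 5.551115123125783e-14
[[  -0.9   -2.9   -3.6    4.   -19.    19.9  541.2   -3.6  101.3]
 [  -1.8   -5.8   -7.2    6.   -37.7   40.3  548.8  -32.4  128.3]
 [  -2.7   -8.7  -10.8    6.1  -56.3   60.8  553.5  -61.3  155.9]
 [  -3.7  -11.6  -14.4    4.3  -74.4   81.4  555.3  -89.9  184. ]
 [  -4.8  -14.5  -18.     0.8  -91.9  102.1  554.3 -118.1  212.5]
 [  -5.1  -14.8  -21.8   -2.5 -111.1  104.3  548.2 -146.5  215.7]
 [  -5.4  -15.1  -25.6   -6.7 -130.2  106.4  540.6 -174.4  219. ]
 [  -5.7  -15.5  -29.5  -11.9 -149.   108.6  531.4 -201.9  222.2]
 [  -6.   -15.8  -33.3  -17.9 -167.5  110.7  520.8 -228.8  225.3]
 [  -6.3  -16.1  -37.2  -24.9 -185.7  112.9  508.7 -255.1  228.4]
 [  -6.6  -16.4  -41.   -32.8 -203.5  115.   495.2 -280.6  231.4]
 [  -6.9  -16.7  -44.8  -41.5 -220.9  117.1  480.3 -305.3  234.4]]
```

Request:
{"api": "step_arm", "payload": {"motion": [[[-0.9,-2.9,-3.6,4,-19,20,82],[-1.8,-5.8,-7.2,6,-38,40,82],[-2.7,-8.7,-10.8,6,-56,61,82],[-3.7,-11.6,-14.4,4,-74,81,82],[-4.8,-14.5,-18,1,-92,102,82],[-5.1,-14.8,-21.8,-2.5,-111,104,82],[-5.4,-15.1,-25.6,-7,-130,106,82],[-5.7,-15.5,-29.5,-12,-149,109,82],[-6,-15.8,-33.3,-18,-167,111,82],[-6.3,-16.1,-37.2,-25,-186,113,82],[-6.6,-16.4,-41,-33,-203,115,82],[-6.9,-16.7,-44.8,-41.5,-221,117,82]]]}}

```text
time_s: 17.37
position: [0.3707, -0.1976, 0.3316]
tcp_rot: [[0.599, 0.373, -0.708], [-0.6, -0.376, -0.706], [-0.53, 0.848, -0.001]]
force: [0.2, 0.8, 0.2]
opening: 0.941
```

Request:
{"api": "step_arm", "payload": {"motion": [[[0,0,0,0,0,0,82],[0,0,0,0,0,0,82]]]}}

```text
time_s: 17.53
position: [0.3707, -0.1972, 0.3313]
tcp_rot: [[0.6, 0.375, -0.707], [-0.599, -0.375, -0.707], [-0.53, 0.848, -0.0]]
force: [0.1, 0.3, 0.1]
opening: 0.94
```

```bash
python3 cap.py 12; python3 - <<'E'
from kin import *
from rig import bot
np.set_printoptions(precision=1,suppress=True,linewidth=150)
s=bot.read_state();T=Rt(58,-45);tcp=np.array([.474,-.299,.1])-.1715*T[:,0]
print(R.from_matrix(T@s["tcp_rot"].T).as_rotvec(degrees=True),(tcp-s["position"])*1000)
cs=np.load("scene12.npz")["frame"][:,:,::-1];ct=np.load("top12.npz")["frame"][:,:,::-1]
cv2.imwrite("pics/m12.png",cv2.hconcat([cv2.resize(cs[170:330,280:440],(390,390)),cv2.resize(ct[170:300,310:440],(390,390))]))
E
```

```text
17.5333 q [-42.779  26.065 131.617 183.182  35.675 -91.399] tcp [ 0.371 -0.197  0.331] grasp [ 0.469 -0.295  0.245] xt [ 0.6   -0.599 -0.53 ] zt [-0.707 -0.707 -0.   ] F [0.141 0.312 0.146] M [ 0.366  0.508 -0.036] 81.75934642758658
[-0.1 -0.1 -0.1] [   0.8   -0.3 -140.1]
```

View pics/m12.png

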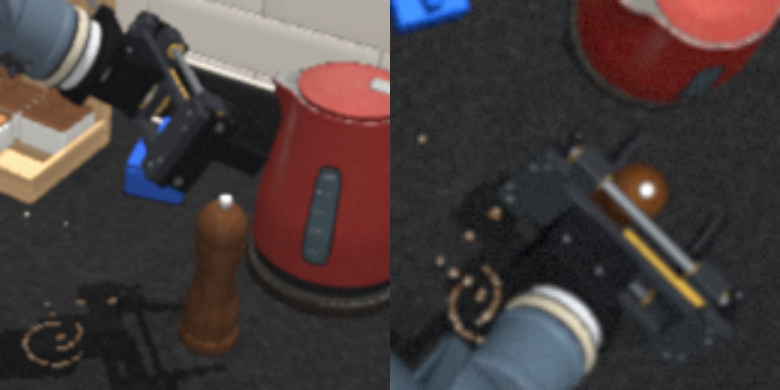

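The mill (brown, white finial, crop 225,275; red kettle beside it is not it) is centred between the open fingers in the top view, so I'll descend and grip.

Request:
{"api": "step_arm", "payload": {"motion": [[[0,0,0,1,0,-20,82],[0,0,0,1,0,-45,82],[0,0,0,1,0,-70,82],[0,0,0,1,0,-95,82],[0,0,0,1,0,-118,82],[0,0,0,1,0,-136,82],[0,0,0,1,0,-136,82],[0,0,0,1,0,-136,82]]]}}

```text
time_s: 18.3
position: [0.3712, -0.1953, 0.1937]
tcp_rot: [[0.599, 0.379, -0.705], [-0.596, -0.378, -0.709], [-0.535, 0.845, -0.0]]
force: [-0.4, -0.4, 0.1]
opening: 0.947
```

Request:
{"api": "step_arm", "payload": {"motion": [[[0,0,0,0,0,0,30],[0,0,0,0,0,0,30],[0,0,0,0,0,0,30],[0,0,0,0,0,0,30],[0,0,0,0,0,0,30],[0,0,0,0,0,0,30],[0,0,0,0,0,0,30]]]}}

```text
time_s: 18.88
position: [0.3709, -0.196, 0.1952]
tcp_rot: [[0.6, 0.376, -0.706], [-0.598, -0.376, -0.708], [-0.532, 0.847, -0.0]]
force: [0.4, -0.2, 1.3]
opening: 0.558
```

```bash
python3 cap.py 13; python3 - <<'E'
from h import *
cs=np.load("scene13.npz")["frame"][:,:,::-1];ct=np.load("top13.npz")["frame"][:,:,::-1]
cv2.imwrite("pics/m13.png",cv2.hconcat([cv2.resize(cs[170:330,280:440],(390,390)),cv2.resize(ct[170:300,310:440],(390,390))]))
E
```

```text
18.8833 q [-42.597  52.197 135.146 182.165  65.218 -89.647] tcp [ 0.371 -0.196  0.195] grasp [ 0.469 -0.294  0.108] xt [ 0.6   -0.598 -0.532] zt [-0.706 -0.708 -0.   ] F [ 0.433 -0.23   1.273] M [0.191 0.32  0.094] 48.57695241111368
```

View pics/m13.png

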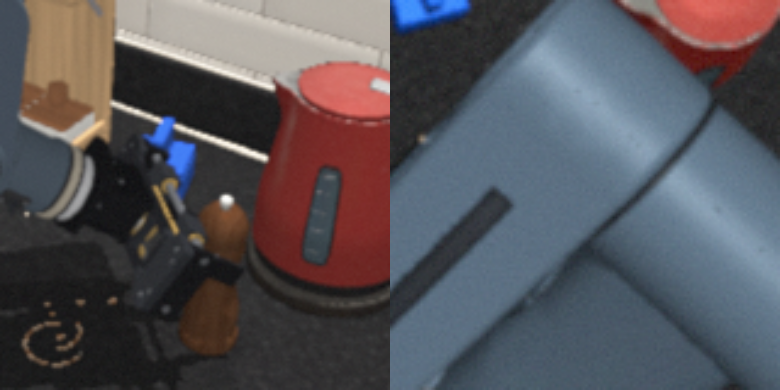

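Request:
{"api": "step_arm", "payload": {"motion": [[[0,0,0,0,0,4,30],[0,0,0,0,0,10,30],[0,0,0,0,0,20,30],[0,0,0,0,0,32,30],[0,0,0,0,0,46,30],[0,0,0,0,0,58,30],[0,0,0,0,0,66,30],[0,0,0,0,0,68,30],[0,0,0,0,0,68,30]]]}}

```text
time_s: 19.73
position: [0.3705, -0.1956, 0.2634]
tcp_rot: [[0.599, 0.377, -0.707], [-0.598, -0.377, -0.708], [-0.533, 0.846, -0.0]]
force: [-0.0, -0.6, -2.2]
opening: 0.559
```

```bash
python3 cap.py 14; python3 - <<'E'
from kin import *
from rig import bot
np.set_printoptions(precision=1,suppress=True,linewidth=150)
c=load("scene14")
cs=c["frame"][:,:,::-1]
cv2.imwrite("pics/m14.png",cv2.resize(cs[150:330,280:460],(500,500)))
s=bot.read_state();q=s["joint_positions"];p0,R0=s["position"],s["tcp_rot"]
RR=rot('z',33)@R0; 
a=np.radians(-12);tcp=np.array([.588-.1457*np.cos(a),.025-.1457*np.sin(a),p0[2]])
g=tcp+.1635*RR[:,0]
qh,e,_=ik(g,RR,[-10,38,130,180,50,-90]);print(q,qh,e)
# path: rows, tool turning about vertical only, z const
n=14
yaw=np.linspace(0,33,n+1)[1:]
m0=p0+rot('z',0)@(np.array([.103,-.103,0])); m1=np.array([.588,.025,p0[2]])
d=np.array([.103,-.103,0]);q1=q
for i in range(1,n+1):
    f=i/n; m=m0+(m1-m0)*f; Rz=rot('z',33*f); t=m-Rz@d
    q2,e,_=ik(t+.1635*(Rz@R0)[:,0],Rz@R0,q1); print(i,round(33*f,1),(t-p0)*1000,"mill",m*1000,q2,round(e,1)); q1=q2
E
```

```text
19.7333 q [-42.592  38.998 134.512 182.548  51.301 -90.315] tcp [ 0.37  -0.196  0.263] grasp [ 0.468 -0.293  0.176] xt [ 0.599 -0.598 -0.533] zt [-0.707 -0.708 -0.   ] F [-0.041 -0.569 -2.219] M [0.531 0.626 0.035] 48.6606948691905
[-42.6  39.1 134.5 182.5  51.3 -90.3] [ -5.8  38.4 129.7 187.3  45.9 -91.8] 1.868169795727969e-11
1 2.4 [ 4.  18.8  0. ] mill [ 481.7 -275.6  262.4] [-40.2  39.3 135.2 182.6  52.2 -90.3] 0.0
2 4.7 [ 8.2 37.4  0. ] mill [ 489.9 -252.5  262.4] [-37.7  39.4 135.8 182.7  52.9 -90.2] 0.0
3 7.1 [12.6 55.9  0. ] mill [ 498.1 -229.4  262.4] [-35.1  39.5 136.2 182.9  53.4 -90.2] 0.0
4 9.4 [17.2 74.2  0. ] mill [ 506.3 -206.3  262.4] [-32.4  39.6 136.4 183.2  53.7 -90.3] 0.0
5 11.8 [22.  92.4  0. ] mill [ 514.4 -183.1  262.4] [-29.7  39.6 136.4 183.6  53.8 -90.3] 0.0
6 14.1 [ 27.  110.5   0. ] mill [ 522.6 -160.   262.4] [-26.9  39.6 136.3 184.1  53.6 -90.3] 0.0
7 16.5 [ 32.2 128.4   0. ] mill [ 530.8 -136.9  262.4] [-24.1  39.5 136.  184.6  53.2 -90.4] 0.0
8 18.9 [ 37.6 146.2   0. ] mill [ 539.  -113.8  262.4] [-21.3  39.4 135.5 185.1  52.6 -90.5] 0.0
9 21.2 [ 43.3 163.9   0. ] mill [547.1 -90.6 262.4] [-18.6  39.2 134.9 185.5  51.8 -90.7] 0.0
10 23.6 [ 49.1 181.5   0. ] mill [555.3 -67.5 262.4] [-15.9  39.  134.1 186.   50.8 -90.8] 0.0
11 25.9 [ 55.2 199.    0. ] mill [563.5 -44.4 262.4] [-13.2  38.8 133.2 186.4  49.8 -91. ] 0.0
12 28.3 [ 61.6 216.4   0. ] mill [571.7 -21.3 262.4] [-10.6  38.6 132.2 186.8  48.6 -91.3] 0.0
13 30.6 [ 68.1 233.7   0. ] mill [579.8   1.9 262.4] [ -8.2  38.5 131.  187.1  47.3 -91.5] 0.0
14 33.0 [ 75. 251.   0.] mill [588.   25.  262.4] [ -5.8  38.4 129.7 187.3  45.9 -91.8] 0.0
```

View pics/m14.png

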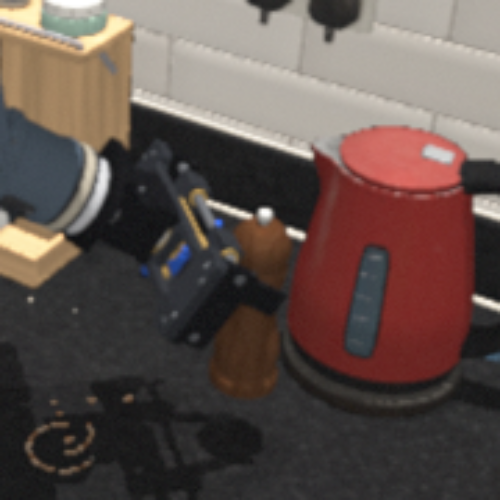

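Request:
{"api": "step_arm", "payload": {"motion": [[[0,0,2.4,4,19,0,30],[0,0,4.7,8,37,0,30],[0,0,7.1,12.5,56,0,30],[0,0,9.4,17,74,0,30],[0,0,11.8,22,92,0,30],[0,0,14.1,27,110,0,30],[0,0,16.5,32,128,0,30],[0,0,18.9,37.5,146,0,30],[0,0,21.2,43,164,0,30],[0,0,23.6,49,181,0,30],[0,0,25.9,55,199,0,30]]]}}

```text
time_s: 20.75
position: [0.4258, 0.004, 0.2616]
tcp_rot: [[0.798, 0.507, -0.325], [-0.274, -0.174, -0.946], [-0.536, 0.844, -0.0]]
force: [-0.1, 0.3, -1.4]
opening: 0.556
```

Request:
{"api": "step_arm", "payload": {"motion": [[[0,0,2.4,4,17,0,30],[0,0,4.7,10,35,0,30],[0,0,6.5,14,48,0,30],[0,0,7.1,15,52,0,30],[0,0,7.1,15,52,0,30],[0,0,7.1,15,52,0,30],[0,0,7.1,15,52,0,30]]]}}

```text
time_s: 21.33
position: [0.4405, 0.0545, 0.2622]
tcp_rot: [[0.826, 0.523, -0.209], [-0.176, -0.112, -0.978], [-0.535, 0.845, -0.0]]
force: [-0.3, 0.5, -2.1]
opening: 0.555
```

```bash
python3 cap.py 15; python3 - <<'E'
from h import *
c=load("top15");W=cloud(c)
m=(W[...,2]>.2)&(W[...,2]<.245)&(W[...,0]>.55)&(W[...,0]<.616)&(W[...,1]>-.02)&(W[...,1]<.07)
print(m.sum(),W[m].min(0),W[m].max(0))
E
```

```text
21.3333 q [ -5.961  38.492 130.49  187.073  46.736 -91.58 ] tcp [0.44  0.055 0.262] grasp [0.576 0.026 0.175] xt [ 0.826 -0.176 -0.535] zt [-0.209 -0.978 -0.   ] F [-0.316  0.494 -2.116] M [0.155 0.89  0.059] 48.30848667167442
344 [ 0.55006413 -0.00468436  0.20015957] [0.60486991 0.06924871 0.24292654]
```

View pics/c15.png

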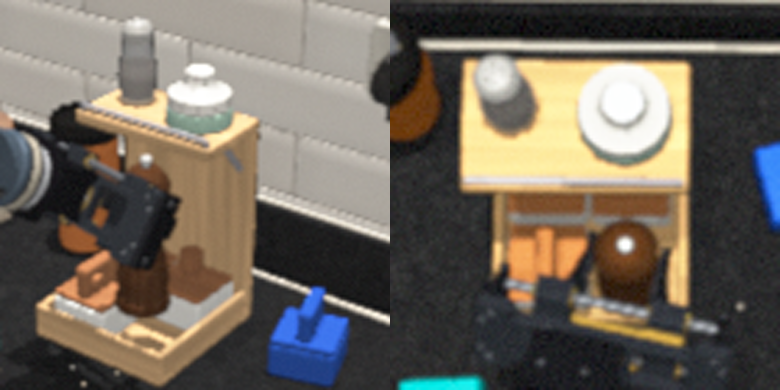

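```bash
python3 - <<'E'
from h import *
c=load("top15");f=c["frame"].astype(int)
m=np.zeros(f.shape[:2],bool);m[178:194,258:278]=1
k=m&(f.min(2)>150);v,u=np.argwhere(k).mean(0);print(u,v,k.sum(),onz(c,u,v,.234),cloud(c)[int(round(v)),int(round(u))])
c=load("scene15");f=c["frame"].astype(int)
m=np.zeros(f.shape[:2],bool);m[166:180,280:296]=1
k=m&(f.min(2)>150);v,u=np.argwhere(k).mean(0);print(u,v,k.sum(),onz(c,u,v,.236),cloud(c)[int(round(v)),int(round(u))])
E
```

```text
266.8421052631579 184.8421052631579 19 [0.5834267  0.02452009 0.234     ] [0.58253516 0.02400932 0.23729788]
287.0 171.16666666666666 12 [0.58721204 0.02360197 0.236     ] [0.58259873 0.02020557 0.23923784]
```

Request:
{"api": "step_arm", "payload": {"motion": [[[0,0,0,2,0,-8,30],[0,0,0,4,0,-18,30],[0,0,0,5,0,-28,30],[0,0,0,5,0,-38,30],[0,0,0,5,0,-46,30],[0,0,0,5,0,-52,30],[0,0,0,5,0,-55,30],[0,0,0,5,0,-56,30],[0,0,0,5,0,-56,30],[0,0,0,5,0,-56,30]]]}}

```text
time_s: 22.27
position: [0.4457, 0.0551, 0.2069]
tcp_rot: [[0.828, 0.521, -0.207], [-0.175, -0.111, -0.978], [-0.533, 0.846, -0.0]]
force: [0.5, 0.4, -2.4]
opening: 0.559
```

```bash
python3 cap.py 16
```

```text
22.2667 q [ -5.79   48.046 130.347 186.263  56.196 -90.187] tcp [0.446 0.055 0.207] grasp [0.581 0.027 0.12 ] xt [ 0.828 -0.175 -0.533] zt [-0.207 -0.978 -0.   ] F [ 0.48   0.404 -2.411] M [ 0.107  0.882 -0.013] 48.635658746634675
```

View pics/c16.png

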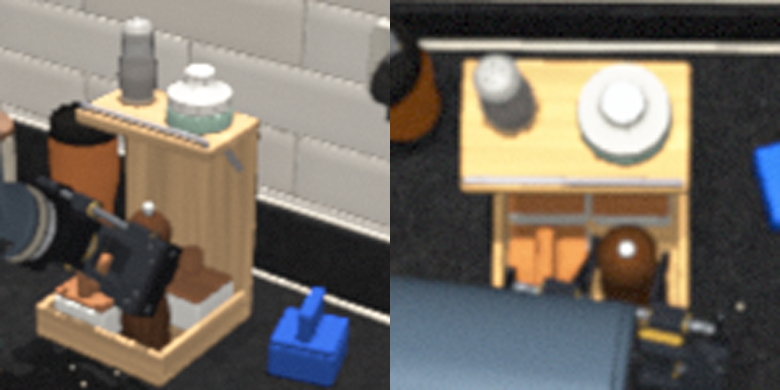

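Request:
{"api": "step_arm", "payload": {"motion": [[[0,0,0,0,0,-1,30],[0,0,0,0,0,-2,30],[0,0,0,0,0,-2,30],[0,0,0,0,0,-2,30]]]}}

```text
time_s: 22.7
position: [0.446, 0.0552, 0.2051]
tcp_rot: [[0.829, 0.52, -0.207], [-0.175, -0.11, -0.978], [-0.531, 0.847, -0.0]]
force: [-0.1, -0.5, 1.4]
opening: 0.557
```

Request:
{"api": "step_arm", "payload": {"motion": [[[0,0,0,0,0,0,52],[0,0,0,0,0,0,56],[0,0,0,0,0,0,62],[0,0,0,0,0,0,64],[0,0,0,0,0,0,64],[0,0,0,0,0,0,64]]]}}

```text
time_s: 23.2
position: [0.4457, 0.0551, 0.2046]
tcp_rot: [[0.827, 0.522, -0.207], [-0.175, -0.111, -0.978], [-0.534, 0.846, -0.0]]
force: [0.3, -0.1, -0.2]
opening: 0.732
```

Request:
{"api": "step_arm", "payload": {"motion": [[[0,0,0,-5,1,0,64],[0,0,0,-12,2.5,0,64],[0,0,0,-20,4,0,64],[0,0,0,-28,6,0,64],[0,0,0,-34,7,4,64],[0,0,0,-34,7,20,64],[0,0,0,-34,7,45,64],[0,0,0,-34,7,70,64],[0,0,0,-34,7,95,64],[0,0,0,-34,7,110,64],[0,0,0,-34,7,110,64]]]}}

```text
time_s: 24.12
position: [0.4111, 0.0624, 0.3178]
tcp_rot: [[0.831, 0.516, -0.207], [-0.175, -0.11, -0.978], [-0.527, 0.85, -0.001]]
force: [0.9, 0.6, 1.1]
opening: 0.737
```

```bash
python3 cap.py 17
```

```text
24.1167 q [ -5.084  28.625 132.569 189.099  39.55  -93.371] tcp [0.411 0.062 0.318] grasp [0.547 0.034 0.232] xt [ 0.831 -0.175 -0.527] zt [-0.207 -0.978 -0.001] F [0.922 0.562 1.065] M [0.055 0.673 0.007] 64.10453370713859
```

View pics/c17.png

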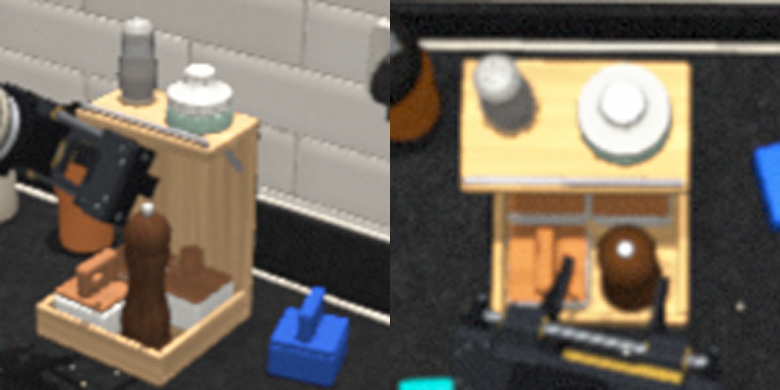

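The mill stands free in the front right place. I'll raise the arm clear and run a last numeric check.

Request:
{"api": "step_arm", "payload": {"motion": [[[0,0,0,-5,0,25,64],[0,0,0,-5,0,50,64],[0,0,0,-5,0,60,64],[0,0,0,-5,0,60,64],[0,0,0,-5,0,60,64]]]}}

```text
time_s: 24.63
position: [0.4065, 0.0621, 0.3738]
tcp_rot: [[0.827, 0.523, -0.207], [-0.175, -0.111, -0.978], [-0.535, 0.845, -0.0]]
force: [-0.1, -0.5, 0.7]
opening: 0.734
```

```bash
python3 cap.py 18; python3 - <<'E'
from h import *
np.set_printoptions(precision=3,suppress=True)
O=np.array([.629,.0634,0])
for n in("top18","scene18"):
    W=cloud(load(n))-O
    def b(nm,x0,x1,y0,y1,z0,z1):
        m=(W[...,0]>x0)&(W[...,0]<x1)&(W[...,1]>y0)&(W[...,1]<y1)&(W[...,2]>z0)&(W[...,2]<z1)
        print(n,nm,m.sum(),*( (W[m].min(0),W[m].max(0)) if m.any() else ()))
    b("mill top",-.08,0,-.08,.0,.14,.19); b("mill low",-.08,-.005,-.075,-.0,.062,.10)
    b("bar",-.08,0,.005,.075,.082,.097); b("knob a",.015,.065,.01,.07,.072,.097); b("knob b",.015,.065,-.07,-.01,.072,.097)
    W0=cloud(load(n.replace("18","0")))-O
    for nm,(x0,x1,y0,y1,z0,z1) in dict(shaker=(.0,.08,.01,.08,.26,.36),timer=(0,.08,-.08,.005,.26,.36),mug=(-.35,-.24,.16,.29,.08,.11)).items():
        r=[]
        for V in(W0,W):
            m=(V[...,0]>x0)&(V[...,0]<x1)&(V[...,1]>y0)&(V[...,1]<y1)&(V[...,2]>z0)&(V[...,2]<z1); r.append(V[m].mean(0) if m.any() else None)
        print(n,nm,r)
E
```

```text
24.6333 q [ -5.206  18.333 129.671 193.054  26.069 -98.132] tcp [0.406 0.062 0.374] grasp [0.542 0.034 0.286] xt [ 0.827 -0.175 -0.535] zt [-0.207 -0.978 -0.   ] F [-0.132 -0.485  0.737] M [ 0.057  0.651 -0.006] 63.81639909295804
top18 mill top 291 [-0.065 -0.06   0.143] [-0.017 -0.013  0.183]
top18 mill low 61 [-0.067 -0.058  0.062] [-0.042 -0.014  0.089]
top18 bar 108 [-0.062  0.027  0.082] [-0.007  0.043  0.095]
top18 knob a 0
top18 knob b 0
top18 shaker [array([0.048, 0.045, 0.307]), array([0.048, 0.045, 0.306])]
top18 timer [array([ 0.042, -0.038,  0.281]), array([ 0.042, -0.038,  0.282])]
top18 mug [array([-0.286,  0.23 ,  0.094]), array([-0.285,  0.23 ,  0.094])]
scene18 mill top 229 [-0.067 -0.065  0.14 ] [-0.023 -0.021  0.184]
scene18 mill low 191 [-0.065 -0.067  0.062] [-0.024 -0.021  0.1  ]
scene18 bar 87 [-0.062  0.019  0.083] [-0.003  0.038  0.096]
scene18 knob a 0
scene18 knob b 72 [ 0.029 -0.055  0.072] [ 0.054 -0.029  0.096]
scene18 shaker [array([0.048, 0.036, 0.296]), array([0.048, 0.035, 0.299])]
scene18 timer [array([ 0.035, -0.051,  0.28 ]), array([ 0.035, -0.051,  0.279])]
scene18 mug [array([-0.281,  0.233,  0.094]), array([-0.285,  0.23 ,  0.093])]
```

View pics/c18.png

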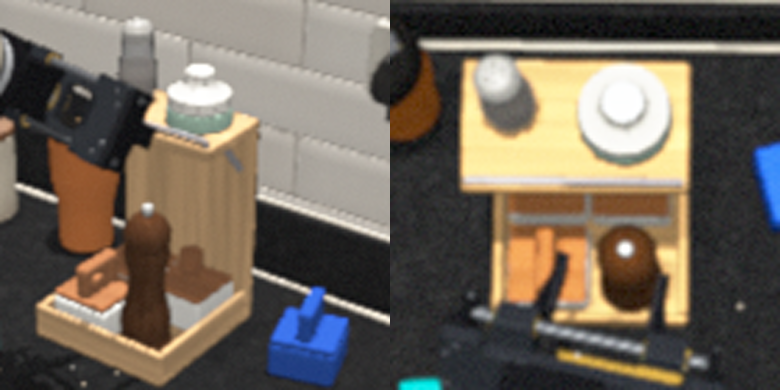

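```bash
python3 -c "
from rig import bot
print(bot.hand_in())"
```

```text
the job is handed in; nothing more can be done
None
```

The tins are rearranged, the mill stands in the free front place, and I handed the job in at about 24.7 s of the 72 s allowed. No verdict was reported.

I pulled the bar tin forward to the front left by its handle. Then I slid knob tin a to the left under the shelf and knob tin b straight back. Last, I lifted the mill over the lip and set it in the front right place. Early on, joint 5 stopped at its 0° limit, so I swung the wrist round to its other configuration before touching anything.

What the last checks showed, in the organiser frame:

| Item | Result |
|---|---|
| Bar tin | centre at about x = −0.034 m |
| Knob tin b | centre at about x = 0.04 m |
| Knob tin a | put at about x = 0.04 m; last depth check gave no points in either view (mill and shelf in the way), but the top view still showed its lid at the back |
| Mill | at about (−0.041, −0.037), upright; its top is 10 mm higher than it was on the worktop, which matches standing on the floor |
| Shaker, timer, mug | shaker and timer within 3 mm of where they started; mug within 1 mm in the top view, 5 mm in the scene view where the arm may hide part of it |
| Gripper | open and clear of everything |

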